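# Check and tighten the jar caps, then shelve the jars

### The job

Some of the three jars in the leaning rack have loose caps. Take the jars one after another, in any order: tug the cap a few millimetres out along the jar's lean to feel whether it is loose, screw it home clockwise if it is, and stand the jar upright on the low shelf before you tug the next. Leave the stamp on the shelf and the bottle, tape and cork block where they are.

Things in the scene. Friction and masses are not known exactly. Their poses are not given: they have to be found in the camera images.
- rack: Fixed wooden rack, 213 mm wide (y), 110 deep, three pockets in a row along y, 66 mm apart. Origin: on the bench, under the middle pocket's floor. Pockets (51 mm square, 45 deep) lean 25 degrees toward the robot: a jar's axis is (-0.42, 0, 0.91) in the rack's axes. The jars stand out by 50 mm; their underside's centre starts 35 mm above the bench.
- shelf: Fixed low wooden shelf that receives the jars: board 276 mm wide (y), 81 mm deep (x), its top 40 mm above the bench, between two end lips (22 mm high, 8 thick) and a back lip at +x (30 mm high); open in front (-x) and above. Origin: on the bench under its middle.
- shelf_top (a point): Middle of the shelf board's upper face, axes as the shelf's: x to the back, y along the board, z up.
- stamp: Hand stamp with a turned wooden knob, 68 mm high, standing on the shelf board anywhere along it (foot 44 mm across the depth, 32 mm along the board). Bystander. Origin: centre of its underside. Beside it, on one or both sides, there is always room for three jars set square to the shelf, a few mm apart.
- glue_bottle: Squeeze bottle with a spout, diameter 55 mm, 160 mm high, standing behind, between rack and shelf. Bystander. Origin: centre of its underside.
- tape_roll: Roll of tape lying flat in front, diameter 98 mm, 25 mm high. Bystander. Origin: centre of its underside.
- cork_block: Cork block, 42 x 68 x 30 mm, lying in front of the rack. Bystander. Origin: centre of its underside.
- jar_a: Square amber glass jar, body 48 x 48 x 64 mm with flat shoulders, then neck and round black cap; 95 mm high, about 0.4 kg. Origin: centre of its underside; z up its axis. Starts leaning in one of the rack's pockets, axes parallel to the pocket's (x uphill, away from the robot); the pocket keeps it from turning, and it can be lifted out by a cap that is home.
- jar_b: Square amber glass jar, body 48 x 48 x 64 mm with flat shoulders, then neck and round black cap; 95 mm high, about 0.4 kg. Origin: centre of its underside; z up its axis. Starts leaning in one of the rack's pockets, axes parallel to the pocket's (x uphill, away from the robot); the pocket keeps it from turning, and it can be lifted out by a cap that is home.
- jar_c: Square amber glass jar, body 48 x 48 x 64 mm with flat shoulders, then neck and round black cap; 95 mm high, about 0.4 kg. Origin: centre of its underside; z up its axis. Starts leaning in one of the rack's pockets, axes parallel to the pocket's (x uphill, away from the robot); the pocket keeps it from turning, and it can be lifted out by a cap that is home.
- cap_a: Black cap of the jar with this letter: 38 mm wide, 24 high. Origin: its underside, 71 mm up the jar's axis (z) when seated. Home: its x within 0.15 rad of the jar's. A loose one is 0.75 to 1.2 rad anticlockwise of that, looks the same, but tugged along the axis rises 5 mm freely; a tight one rises under 1 mm and brings the jar along. Turn it while seated: clockwise (0.12 N m) to a hard stop.
- cap_b: Black cap of the jar with this letter: 38 mm wide, 24 high. Origin: its underside, 71 mm up the jar's axis (z) when seated. Home: its x within 0.15 rad of the jar's. A loose one is 0.75 to 1.2 rad anticlockwise of that, looks the same, but tugged along the axis rises 5 mm freely; a tight one rises under 1 mm and brings the jar along. Turn it while seated: clockwise (0.12 N m) to a hard stop.
- cap_c: Black cap of the jar with this letter: 38 mm wide, 24 high. Origin: its underside, 71 mm up the jar's axis (z) when seated. Home: its x within 0.15 rad of the jar's. A loose one is 0.75 to 1.2 rad anticlockwise of that, looks the same, but tugged along the axis rises 5 mm freely; a tight one rises under 1 mm and brings the jar along. Turn it while seated: clockwise (0.12 N m) to a hard stop.

How it is judged (in metres and radians):
On the way, in this order (a step that is already met when the one before it is completed fails the run):
1. the first jar's cap is tugged: a loose cap rises off its seat, a tight one lifts its jar (((contact force between the fingers and cap_a above 1 N and distance of jar_a from where it was at the start of the episode between 0.003 and 0.06 m) or (z of cap_b in the frame of jar_b above 0.073 m and distance of jar_b from where it was at the start of the episode below 0.06 m) or (z of cap_c in the frame of jar_c above 0.073 m and distance of jar_c from where it was at the start of the episode below 0.06 m))), for 0.1 s.
2. a second jar's cap is tugged while the first jar stands on the shelf with its cap home (((contact force between the fingers and cap_a above 1 N and distance of jar_a from where it was at the start of the episode between 0.003 and 0.06 m and z of jar_b in the frame of shelf_top between -0.005 and 0.006 m and x of jar_b in the frame of shelf_top between -0.04 and 0.04 m and y of jar_b in the frame of shelf_top between -0.138 and 0.138 m and angle between jar_b's own z axis and vertical below 0.1 rad and angle between the x axis of cap_b and the x axis of jar_b, either way round below 0.15 rad) or (contact force between the fingers and cap_a above 1 N and distance of jar_a from where it was at the start of the episode between 0.003 and 0.06 m and z of jar_c in the frame of shelf_top between -0.005 and 0.006 m and x of jar_c in the frame of shelf_top between -0.04 and 0.04 m and y of jar_c in the frame of shelf_top between -0.138 and 0.138 m and angle between jar_c's own z axis and vertical below 0.1 rad and angle between the x axis of cap_c and the x axis of jar_c, either way round below 0.15 rad) or (z of cap_b in the frame of jar_b above 0.073 m and distance of jar_b from where it was at the start of the episode below 0.06 m and z of jar_a in the frame of shelf_top between -0.005 and 0.006 m and x of jar_a in the frame of shelf_top between -0.04 and 0.04 m and y of jar_a in the frame of shelf_top between -0.138 and 0.138 m and angle between jar_a's own z axis and vertical below 0.1 rad and angle between the x axis of cap_a and the x axis of jar_a, either way round below 0.15 rad) or (z of cap_b in the frame of jar_b above 0.073 m and distance of jar_b from where it was at the start of the episode below 0.06 m and z of jar_c in the frame of shelf_top between -0.005 and 0.006 m and x of jar_c in the frame of shelf_top between -0.04 and 0.04 m and y of jar_c in the frame of shelf_top between -0.138 and 0.138 m and angle between jar_c's own z axis and vertical below 0.1 rad and angle between the x axis of cap_c and the x axis of jar_c, either way round below 0.15 rad) or (z of cap_c in the frame of jar_c above 0.073 m and distance of jar_c from where it was at the start of the episode below 0.06 m and z of jar_a in the frame of shelf_top between -0.005 and 0.006 m and x of jar_a in the frame of shelf_top between -0.04 and 0.04 m and y of jar_a in the frame of shelf_top between -0.138 and 0.138 m and angle between jar_a's own z axis and vertical below 0.1 rad and angle between the x axis of cap_a and the x axis of jar_a, either way round below 0.15 rad) or (z of cap_c in the frame of jar_c above 0.073 m and distance of jar_c from where it was at the start of the episode below 0.06 m and z of jar_b in the frame of shelf_top between -0.005 and 0.006 m and x of jar_b in the frame of shelf_top between -0.04 and 0.04 m and y of jar_b in the frame of shelf_top between -0.138 and 0.138 m and angle between jar_b's own z axis and vertical below 0.1 rad and angle between the x axis of cap_b and the x axis of jar_b, either way round below 0.15 rad))), for 0.1 s.
3. the third jar's cap is tugged while the other two stand on the shelf with their caps home (((contact force between the fingers and cap_a above 1 N and distance of jar_a from where it was at the start of the episode between 0.003 and 0.06 m and z of jar_b in the frame of shelf_top between -0.005 and 0.006 m and x of jar_b in the frame of shelf_top between -0.04 and 0.04 m and y of jar_b in the frame of shelf_top between -0.138 and 0.138 m and angle between each of jar_b, jar_c's own z axis and vertical below 0.1 rad and angle between the x axis of cap_b and the x axis of jar_b, either way round below 0.15 rad and z of jar_c in the frame of shelf_top between -0.005 and 0.006 m and x of jar_c in the frame of shelf_top between -0.04 and 0.04 m and y of jar_c in the frame of shelf_top between -0.138 and 0.138 m and angle between the x axis of cap_c and the x axis of jar_c, either way round below 0.15 rad) or (z of cap_b in the frame of jar_b above 0.073 m and distance of jar_b from where it was at the start of the episode below 0.06 m and z of jar_a in the frame of shelf_top between -0.005 and 0.006 m and x of jar_a in the frame of shelf_top between -0.04 and 0.04 m and y of jar_a in the frame of shelf_top between -0.138 and 0.138 m and angle between each of jar_a, jar_c's own z axis and vertical below 0.1 rad and angle between the x axis of cap_a and the x axis of jar_a, either way round below 0.15 rad and z of jar_c in the frame of shelf_top between -0.005 and 0.006 m and x of jar_c in the frame of shelf_top between -0.04 and 0.04 m and y of jar_c in the frame of shelf_top between -0.138 and 0.138 m and angle between the x axis of cap_c and the x axis of jar_c, either way round below 0.15 rad) or (z of cap_c in the frame of jar_c above 0.073 m and distance of jar_c from where it was at the start of the episode below 0.06 m and z of jar_a in the frame of shelf_top between -0.005 and 0.006 m and x of jar_a in the frame of shelf_top between -0.04 and 0.04 m and y of jar_a in the frame of shelf_top between -0.138 and 0.138 m and angle between each of jar_a, jar_b's own z axis and vertical below 0.1 rad and angle between the x axis of cap_a and the x axis of jar_a, either way round below 0.15 rad and z of jar_b in the frame of shelf_top between -0.005 and 0.006 m and x of jar_b in the frame of shelf_top between -0.04 and 0.04 m and y of jar_b in the frame of shelf_top between -0.138 and 0.138 m and angle between the x axis of cap_b and the x axis of jar_b, either way round below 0.15 rad))), for 0.1 s.
At the end, for the whole second after the job is handed in: All three jars stand at rest on the shelf board (underside within about 5 mm of it, centre over the board), upright within 0.1 rad, each cap screwed home (within 0.15 rad of its stop) (z of jar_a in the frame of shelf_top between -0.005 and 0.006 m and x of jar_a in the frame of shelf_top between -0.04 and 0.04 m and y of jar_a in the frame of shelf_top between -0.138 and 0.138 m and angle between each of jar_a, jar_b, jar_c's own z axis and vertical below 0.1 rad and angle between the x axis of cap_a and the x axis of jar_a, either way round below 0.15 rad and linear speed of each of jar_a, jar_b, jar_c below 0.02 m/s and z of jar_b in the frame of shelf_top between -0.005 and 0.006 m and x of jar_b in the frame of shelf_top between -0.04 and 0.04 m and y of jar_b in the frame of shelf_top between -0.138 and 0.138 m and angle between the x axis of cap_b and the x axis of jar_b, either way round below 0.15 rad and z of jar_c in the frame of shelf_top between -0.005 and 0.006 m and x of jar_c in the frame of shelf_top between -0.04 and 0.04 m and y of jar_c in the frame of shelf_top between -0.138 and 0.138 m and angle between the x axis of cap_c and the x axis of jar_c, either way round below 0.15 rad); the robot touches nothing.
It fails at once if the stamp is pushed more than 25 mm or tipped (distance of stamp from where it was at the start of the episode above 0.025 m or angle between stamp's own z axis and vertical above 0.35 rad).
It fails at once if the glue bottle is pushed more than 25 mm or tipped (distance of glue_bottle from where it was at the start of the episode above 0.025 m or angle between glue_bottle's own z axis and vertical above 0.35 rad).
It fails at once if the tape roll is pushed more than 25 mm or tipped (distance of tape_roll from where it was at the start of the episode above 0.025 m or angle between tape_roll's own z axis and vertical above 0.35 rad).
It fails at once if the cork block is pushed more than 25 mm or tipped (distance of cork_block from where it was at the start of the episode above 0.025 m or angle between cork_block's own z axis and vertical above 0.35 rad).
It also fails if it takes over 69 s, if anything falls off the work surface, if the arm or the gripper's body presses on something with over 40 N, if the wrist force passes 120 N, or if a joint passes its speed limit or range.

### The arm

A 6-joint arm with a two-finger parallel gripper is mounted at the origin on a cart in front of the work surface, level with it; the furniture and walls round the work are solid. World frame = base frame: x ahead of the robot, y to its left, z up, the work surface at z = 0. Lengths are in mm, angles in rad, forces in N, time in s.
With the tool pointing down it reaches from about 275 to 875 mm from the base axis. Payload 12.5 kg.
Tool frame: the origin (TCP) lies at the very end of the fingers, on their centre line; the grasp point (between the pads) lies 19 mm behind it (grip_point_offset is the distance from the TCP to the grasp point, in mm); z points along the fingers, y is the direction in which the jaws open and shut (so a half turn about z gives the same grasp; the last joint's range is limited). The gripper opens to 85 mm and grips with 20 to 120 N. Pads are 22 mm wide; open, the fingers measure 114 mm over their backs; the gripper's body (76 mm by 85 mm) begins 54 mm behind the grasp point. The pads swing forward as they close: fully open they stand 13 mm farther back than shut.
Start: joints at [-1.357, 0.351, 1.652, -0, 1.139, -0.085], TCP at [161.925, -525.609, 231.29] pointing down, gripper open.
Joint ranges: [-2.75, 2.75], [-0.79, 2.1], [0.01, 2.65], [-1.57, 4.71], [0.07, 3.14], [-2.87, 2.87]. Speed limits (rad/s): [2.22, 2.22, 2.79, 3.14, 3.14, 3.14].

### API

Orientations are given as a unit quaternion [w, x, y, z].
In Python, from station import * gives the robot as it stands. The module is installed in compiled form; this text tells all that it offers.
- The arm moves only by the tool step_arm, never from a script. Its argument "increments" is a list of rows, each an object of numbers: "claw": the opening, from 0 (shut) to 1 (fully open); "x", "y", "z": the shift along the tool's x, y, z in cm; "turn": the turn about the tool's z in rad. In form: [{"claw": .., "x": .., "y": .., "z": .., "turn": ..}, ...]. A call has 1 to 12 rows; each row shifts and turns the pose as measured when the row begins, along the tool's axes as they then stand; what a row does not reach is not made up. A row lasts 1/8 s, in which the tool goes at most 62.5 mm and 10.7 degrees, less where a joint would pass 70% of its speed; a pose out of reach is approached as far as the arm can. A call is refused whole if a number of a shift passes 6.25 or a number of a turn 0.188, either way. A call with a gripper value outside its range is refused whole. The fingers move at their own pace and stop on an object; "force" is the grip in N (left out, the last holds). Time passes only in rows, so rows that do not move let the fingers close. It gives the time, the measured TCP pose, the force and the opening at its end, in the units of the state.
- sense(): the state, without advancing time (a new reading comes with each control period).
- grab_frame(name): name is "side" or "top" or "wrist"; returns the picture (400x640x3 uint8, red, green, blue); there is no depth.
- camera_info(name): a dict with "camera_matrix" (3x3 intrinsics, pixels), "R" (3x3) and "t" (3): a world point X has camera coordinates R X + t; the wrist camera has in their place "mount" (4x4, takes a point from camera to tool coordinates, whose origin is the TCP and whose axes are the flange's). Camera axes: x right, y down, z forward; pixel columns grow to the right and rows downward; lengths in mm; the calibration is good to about 2 mm. The wrist camera is an equidistant fisheye: a pixel r from the principal point sees the ray r / f radians off the axis. A picture is of the moment at which its call begins: read the wrist's pose just before it. camera_info takes no time and is no camera call.
- hand_in(): hands the job in, once; it reports no verdict.
The state is a dict: "time": time; "q": joint angles; "dq": joint speeds; "effort": joint torques, N m; "eef_pos": TCP position; "ee_rot": TCP orientation; "force": force on the tool from outside, world axes, zero at the start; "moment": the same for the moment, N m; "opening": finger opening in mm.
Only numpy, scipy, OpenCV 4.12 (cv2) and the standard library are available. Lean on these libraries where they do the work, as an engineer would, in place of code of your own. Each camera call takes 0.05 s, during which the arm holds its last target.

## Working session

There is one attempt and no reset: what is moved stays moved. The work goes in short steps, Python scripts to look and compute and a tool call to move; the robot and the scene stay as the last step left them, time stands still between calls to the robot, and variables do not carry over. Pictures are saved under pics/ and viewed, and the job is handed in when it is done.

Besides the shell and the picture viewer there is one more tool, called after "Call:" in YAML: its name, and indented under it one key for each argument. step_arm: Moves the arm, as the interface text tells. Its arguments: {"type":"object","properties":{"increments":{"type":"array"},"force":{"type":"number"}},"required":["increments"]}

```bash
ls; mkdir -p pics; python3 - <<'E'
from station import *
import cv2, numpy as np
s=sense()
for k,v in s.items(): print(k,np.round(v,3) if not isinstance(v,dict) else v)
for n in ("side","top","wrist"):
    cv2.imwrite(f"pics/{n}0.png",cv2.cvtColor(grab_frame(n),cv2.COLOR_RGB2BGR))
    ci=camera_info(n); print(n,{k:np.round(v,4).tolist() for k,v in ci.items()})
E
```

```text
pics
time 0.0
q [-1.357  0.351  1.652  0.     1.139 -0.085]
dq [-0.     0.     0.     0.     0.     0.001]
effort [-1.0000e-03 -5.0610e+01 -2.9141e+01 -0.0000e+00  5.0000e-03 -0.0000e+00]
eef_pos [ 161.856 -525.292  230.752]
ee_rot [-0.001  0.989  0.149 -0.   ]
force [ 0.344 -0.111 -0.957]
moment [-0.007 -0.066  0.01 ]
opening 85.458
side {'camera_matrix': [[390.8917, 0.0, 326.7901], [0.0, 390.8917, 201.3622], [0.0, 0.0, 1.0]], 'R': [[-0.9964, -0.0845, 0.0071], [-0.0497, 0.514, -0.8563], [0.0687, -0.8536, -0.5164]], 't': [511.743, 109.5931, 814.121]}
top {'camera_matrix': [[458.9226, 0.0, 318.2323], [0.0, 458.9226, 199.5685], [0.0, 0.0, 1.0]], 'R': [[0.0148, -0.9999, -0.0048], [-0.9908, -0.0141, -0.1347], [0.1346, 0.0067, -0.9909]], 't': [-29.595, 538.2717, 1125.9644]}
wrist {'camera_matrix': [[309.7069, 0.0, 323.9158], [0.0, 309.7069, 199.9683], [0.0, 0.0, 1.0]], 'mount': [[-0.0013, -0.9554, -0.2953, 75.7032], [1.0, -0.0018, 0.0014, -0.1102], [-0.0019, -0.2953, 0.9554, -143.4907], [0.0, 0.0, 0.0, 1.0]]}
```

View pics/top0.png

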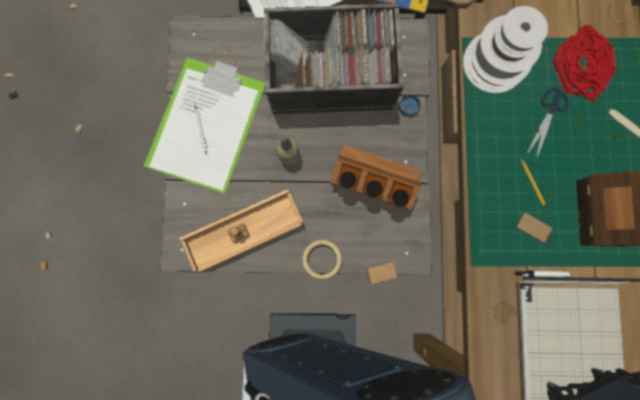

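View pics/side0.png

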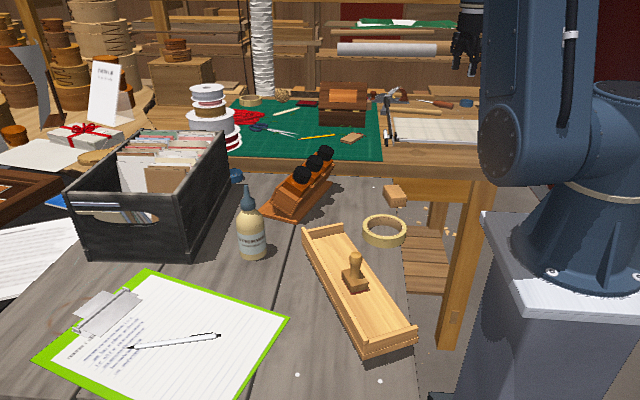

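View pics/wrist0.png

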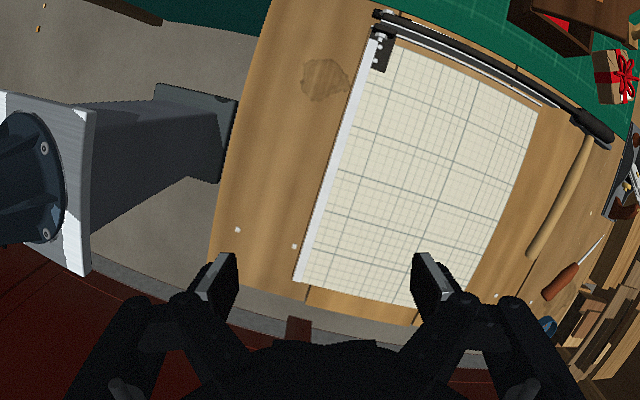

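```bash
python3 - <<'E'
import cv2
t=cv2.imread('pics/top0.png'); s=cv2.imread('pics/side0.png')
cv2.imwrite('pics/t_rack.png',cv2.resize(t[135:225,310:440],None,fx=6,fy=6,interpolation=cv2.INTER_CUBIC))
cv2.imwrite('pics/t_shelf.png',cv2.resize(t[180:280,170:310],None,fx=5.5,fy=5.5,interpolation=cv2.INTER_CUBIC))
cv2.imwrite('pics/s_rack.png',cv2.resize(s[135:235,250:350],None,fx=6,fy=6,interpolation=cv2.INTER_CUBIC))
cv2.imwrite('pics/s_shelf.png',cv2.resize(s[210:365,290:430],None,fx=3.8,fy=3.8,interpolation=cv2.INTER_CUBIC))
E
```

```text
(no output)
```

View pics/t_rack.png

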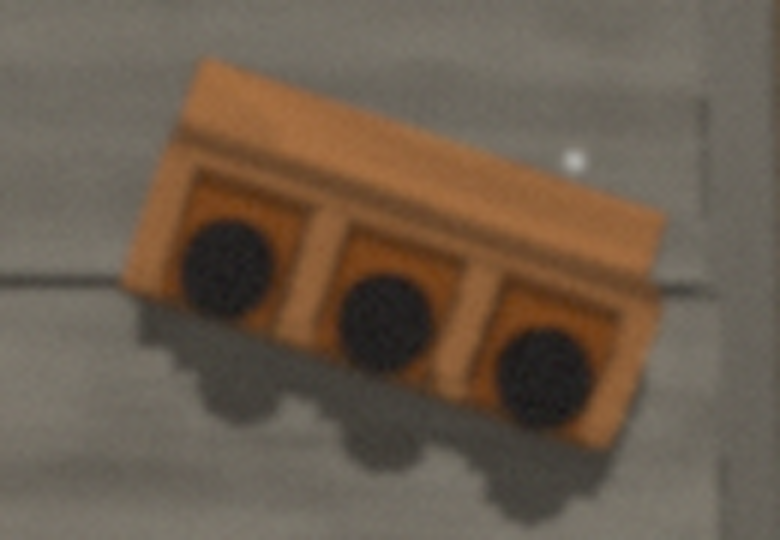

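View pics/t_shelf.png

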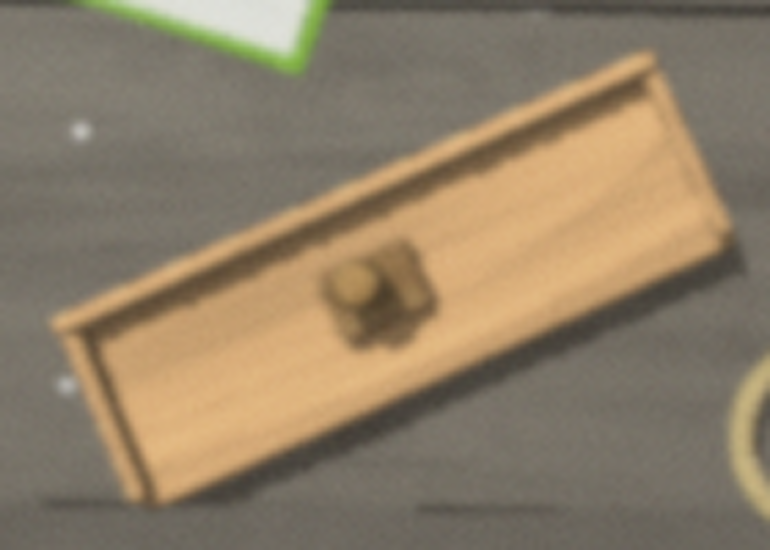

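View pics/s_rack.png

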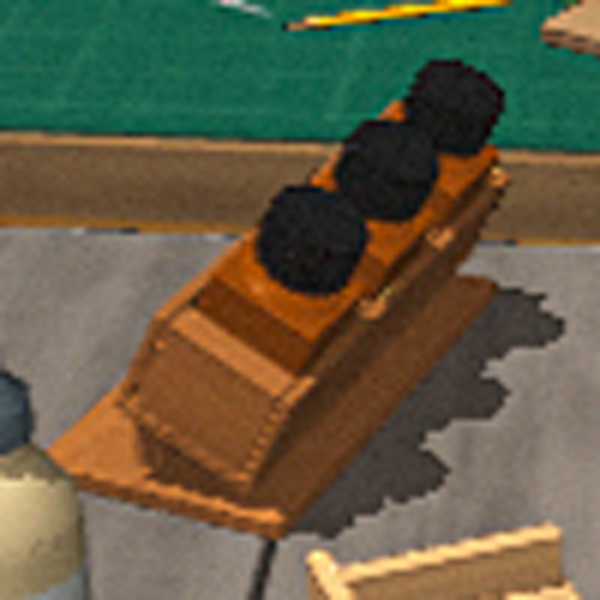

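View pics/s_shelf.png

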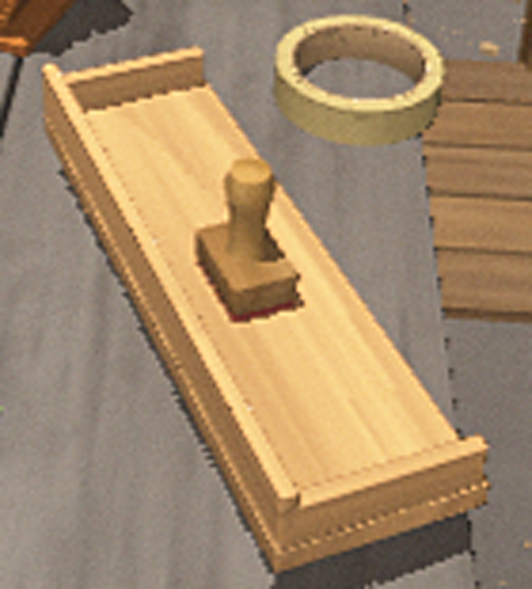

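```bash
cat > h.py <<'E'
import numpy as np, cv2
from station import *
def bp(name,px,z):
    ci=camera_info(name);K=np.array(ci['camera_matrix']);R=np.array(ci['R']);t=np.array(ci['t'])
    d=R.T@np.linalg.inv(K)@np.array([px[0],px[1],1.]);c=-R.T@t
    return c+d*(z-c[2])/d[2]
def proj(name,X):
    ci=camera_info(name);K=np.array(ci['camera_matrix']);R=np.array(ci['R']);t=np.array(ci['t'])
    p=K@(R@np.array(X,float)+t);return p[:2]/p[2]
def wpose():
    s=sense();w,x,y,z=s['ee_rot']
    from scipy.spatial.transform import Rotation as Ro
    return np.array(s['eef_pos']),Ro.from_quat([x,y,z,w]).as_matrix()
def wbp(px,z,pose=None):
    p,Rt=pose or wpose();ci=camera_info('wrist');K=np.array(ci['camera_matrix']);M=np.array(ci['mount'])
    u=np.array([px[0]-K[0,2],px[1]-K[1,2]]);r=np.linalg.norm(u);th=r/K[0,0]
    d=np.array([*(u/r*np.sin(th)),np.cos(th)])
    c=p+Rt@M[:3,3];d=Rt@M[:3,:3]@d
    return c+d*(z-c[2])/d[2]
def wproj(X,pose=None):
    p,Rt=pose or wpose();ci=camera_info('wrist');K=np.array(ci['camera_matrix']);M=np.array(ci['mount'])
    v=M[:3,:3].T@(Rt.T@(np.array(X,float)-p)-M[:3,3])
    rr=np.hypot(v[0],v[1]);th=np.arctan2(rr,v[2])
    return K[:2,2]+K[0,0]*th*v[:2]/rr
def shot(name,fn):
    p=wpose();im=cv2.cvtColor(grab_frame(name),cv2.COLOR_RGB2BGR);cv2.imwrite('pics/'+fn,im);return im,p
E
python3 - <<'E'
from h import *
np.set_printoptions(precision=1,suppress=True)
c=[bp('top',p,112) for p in [(347.8,179.7),(374.3,188.8),(400.8,198)]]
for x in c: print('cap',x)
d=c[0]-c[2];print(np.linalg.norm(d),np.arctan2(-d[0],d[1]))
# side check: cap centres in side crop /6+(250,135)
for p in [(312,240),(387,170),(455,107)]: print('side cap',bp('side',(250+p[0]/6,135+p[1]/6),110))
L=bp('top',(179.5,238.5),70);R=bp('top',(288.5,189.5),70)
l=bp('top',(195.5,271.5),62);r=bp('top',(303.6,222.7),62)
print(L,R,l,r,np.linalg.norm(L-R),np.linalg.norm(l-r),np.linalg.norm(L-l),np.linalg.norm(R-r))
for a,b in((L,R),(l,r)): dd=a-b;print(np.arctan2(-dd[0],dd[1]))
print('stamp',bp('top',(234.5,231.8),108))
# side shelf: crop 3.8 +(290,210)
for p,z in [((48,68),70),((202,50),62),((285,505),70),((485,443),62)]: print('side',bp('side',(290+p[0]/3.8,210+p[1]/3.8),z))
print('stamp side',bp('side',(290+250/3.8,210+168/3.8),108))
print('bottle',bp('top',(287,143),160),bp('top',(288,152),80)); print('tape',bp('top',(322,260),25)); print('cork',bp('top',(382,272),30))
E
```

```text
cap [577.1 -91.9 112. ]
cap [ 556.  -154.9  112. ]
cap [ 534.9 -217.5  112. ]
132.4843517864871 -0.3241084298600931
side cap [577.4 -88.7 110. ]
side cap [ 556.4 -151.2  110. ]
side cap [ 534.9 -214.2  110. ]
[433.7 314.2  70. ] [558.1  51.7  70. ] [354.7 273.4  62. ] [477.2  13.2  62. ] 290.5369265630285 287.578513772418 89.25285213428606 89.92389059912755
0.4426282267125771
0.44009422660197317
stamp [449.5 173.7 108. ]
side [556.7  58.4  70. ]
side [478.7  22.6  62. ]
side [434.5 321.3  70. ]
side [357.8 279.   62. ]
stamp side [451.8 178.  108. ]
bottle [652.1  51.2 160. ] [650.3  54.4  80. ]
tape [387.1 -33.4  25. ]
cork [ 359.7 -183.3   30. ]
```

```bash
cat >> h.py <<'E'
import json,sys
def yaw():
    p,R=wpose();return np.arctan2(R[1,0],R[0,0])
def plan(wps,claw,vmax=60,wmax=0.18,n_extra=0,start=None):
    """wps: list of (x,y,z,yaw); rows in tool frame (tool down): x'=along tool x, y' = -left, z down"""
    p,R=wpose();cur=np.array(p);ya=yaw()
    if start is not None: cur=np.array(start[:3],float);ya=start[3]
    rows=[]
    for w in wps:
        tgt=np.array(w[:3],float);tya=w[3] if len(w)>3 and w[3] is not None else ya
        dy=(tya-ya+np.pi)%(2*np.pi)-np.pi
        n=max(1,int(np.ceil(max(np.linalg.norm(tgt-cur)/vmax,abs(dy)/wmax))))
        d=(tgt-cur)/n
        for i in range(n):
            a=ya+dy*i/n
            rows.append(dict(claw=claw,x=round((d[0]*np.cos(a)+d[1]*np.sin(a))/10,2),y=round((d[0]*np.sin(a)-d[1]*np.cos(a))/10,2),z=round(-d[2]/10,2),turn=round(-dy/n,3)))
        cur=tgt;ya=ya+dy
    for i in range(0,len(rows),12): print(json.dumps(rows[i:i+12]))
    return rows
def st(z=''):
    s=sense();print('t',round(s['time'],2),'pos',np.round(s['eef_pos'],1),'yaw',round(yaw(),3),'F',np.round(s['force'],1),'M',np.round(s['moment'],2),'op',round(s['opening'],1))
E
python3 - <<'E'
from h import *
R=wpose()[1];print(np.round(R,3))
plan([(545,-150,235,-0.324)],0.6)
E
```

```text
[[ 0.956  0.294 -0.   ]
 [ 0.294 -0.956  0.001]
 [ 0.    -0.001 -1.   ]]
[{"claw": 0.6, "x": 5.3, "y": -2.73, "z": -0.05, "turn": 0.069}, {"claw": 0.6, "x": 5.09, "y": -3.09, "z": -0.05, "turn": 0.069}, {"claw": 0.6, "x": 4.87, "y": -3.44, "z": -0.05, "turn": 0.069}, {"claw": 0.6, "x": 4.62, "y": -3.77, "z": -0.05, "turn": 0.069}, {"claw": 0.6, "x": 4.35, "y": -4.08, "z": -0.05, "turn": 0.069}, {"claw": 0.6, "x": 4.06, "y": -4.37, "z": -0.05, "turn": 0.069}, {"claw": 0.6, "x": 3.74, "y": -4.64, "z": -0.05, "turn": 0.069}, {"claw": 0.6, "x": 3.41, "y": -4.89, "z": -0.05, "turn": 0.069}, {"claw": 0.6, "x": 3.07, "y": -5.11, "z": -0.05, "turn": 0.069}]
```

Call:
step_arm:
  increments:
    - {"claw": 0.6, "x": 5.3, "y": -2.73, "z": -0.05, "turn": 0.069}
    - {"claw": 0.6, "x": 5.09, "y": -3.09, "z": -0.05, "turn": 0.069}
    - {"claw": 0.6, "x": 4.87, "y": -3.44, "z": -0.05, "turn": 0.069}
    - {"claw": 0.6, "x": 4.62, "y": -3.77, "z": -0.05, "turn": 0.069}
    - {"claw": 0.6, "x": 4.35, "y": -4.08, "z": -0.05, "turn": 0.069}
    - {"claw": 0.6, "x": 4.06, "y": -4.37, "z": -0.05, "turn": 0.069}
    - {"claw": 0.6, "x": 3.74, "y": -4.64, "z": -0.05, "turn": 0.069}
    - {"claw": 0.6, "x": 3.41, "y": -4.89, "z": -0.05, "turn": 0.069}
    - {"claw": 0.6, "x": 3.07, "y": -5.11, "z": -0.05, "turn": 0.069}

```text
time: 1.27
eef_pos: [557.4, -143.6, 234.8]
ee_rot: [-0.0, 0.985, -0.174, -0.0]
force: [1.2, -0.3, -0.1]
opening: 51.4
```

```bash
python3 - <<'E'
from h import *
st()
im,p=shot('wrist','w1.png'); st(); np.save('w1pose.npy',np.r_[p[0],p[1].ravel()])
for c in [(577.1,-91.9),(556,-154.9),(534.9,-217.5)]: print(wproj((*c,111),p))
E
```

```text
t 1.27 pos [ 557.4 -143.6  234.8] yaw -0.349 F [ 1.2 -0.3 -0.1] M [-0.01 -0.04 -0.01] op 51.4
t 1.32 pos [ 561.2 -139.1  234.7] yaw -0.35 F [-1.8  4.9 -1.3] M [0.1  0.05 0.02] op 51.4
[262.99965969 192.04491894]
[336.34495905 190.00009148]
[408.17436213 188.48254738]
```

View pics/w1.png

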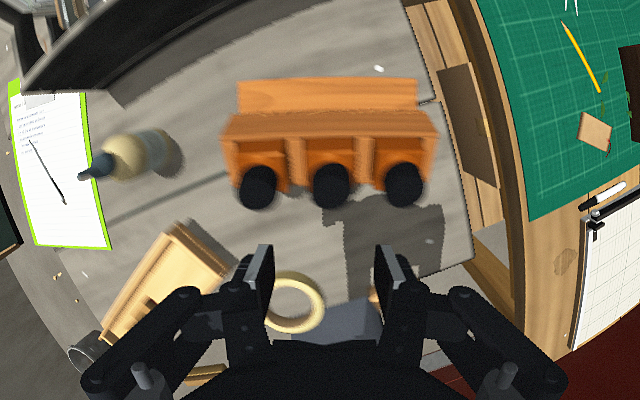

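Call:
step_arm:
  increments:
    - {"claw": 0.6, "x": 0, "y": 0, "z": 0, "turn": 0}

```text
time: 1.45
eef_pos: [561.6, -137.9, 234.1]
ee_rot: [-0.001, 0.985, -0.173, 0.0]
force: [0.3, -0.7, 0.4]
opening: 51.2
```

```bash
python3 - <<'E'
from h import *
st()
im,p=shot('wrist','w2.png'); st(); np.save('w2pose.npy',np.r_[p[0],p[1].ravel()])
cv2.imwrite('pics/w2c.png',cv2.resize(im[70:225,205:450],None,fx=3.2,fy=3.2,interpolation=cv2.INTER_CUBIC))
for c in [(577.1,-91.9),(556,-154.9),(534.9,-217.5)]: print((wproj((*c,111),p)-[205,70])*3.2)
E
```

```text
t 1.45 pos [ 561.6 -137.9  234.1] yaw -0.348 F [ 0.3 -0.7  0.4] M [ 0.01  0.06 -0.04] op 51.2
t 1.5 pos [ 561.4 -138.2  234.2] yaw -0.349 F [-0.5  0.7 -0.7] M [ 0.01 -0.01  0.02] op 51.0
[210.01026282 397.67279615]
[445.55649674 391.73476427]
[673.73761718 387.2244649 ]
```

View pics/w2c.png

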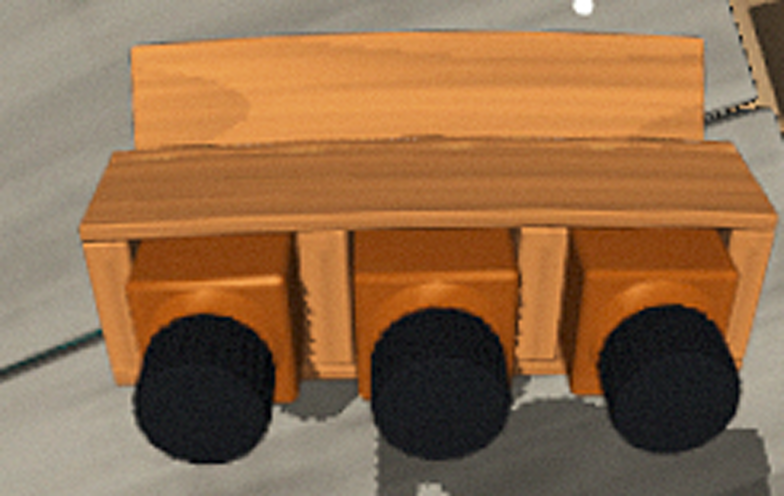

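```bash
python3 - <<'E'
from h import *
np.set_printoptions(precision=1,suppress=True)
a=np.load('w2pose.npy');p=(a[:3],a[3:].reshape(3,3))
c=[wbp((205+u/3.2,70+v/3.2),110.4,p) for u,v in [(204,389),(441,384.5),(669.5,379)]]
for x in c: print(x)
d=c[0]-c[2];print(np.linalg.norm(d),np.arctan2(-d[0],d[1]))
# full silhouette model: cap cylinder pts
def sil(c,psi):
    ax=np.array([-.4226*np.cos(psi),-.4226*np.sin(psi),.9063]);ex=np.array([.9063*np.cos(psi),.9063*np.sin(psi),.4226]);ey=np.array([-np.sin(psi),np.cos(psi),0])
    P=[c+h*ax+19*(np.cos(t)*ex+np.sin(t)*ey) for h in(-12,12) for t in np.linspace(0,6.28,40)]
    q=np.array([wproj(x,p) for x in P]);q=(q-[205,70])*3.2
    return q.min(0),q.max(0)
from scipy.optimize import least_squares
obs=[(133,314,274,464),(371,308,511,461),(599,305,740,453)]
def f(v):
    r=[]
    y=np.array([-np.sin(v[3]),np.cos(v[3]),0])
    for k,o in zip((66,0,-66),obs):
        lo,hi=sil(v[:3]+k*y,v[3]); r+=list(np.r_[lo,hi]-o)
    return r
s=least_squares(f,[556,-154,110,-.33]);print(s.x,np.array(f(s.x)))
np.set_printoptions(precision=3);print(s.x[3])
E
```

```text
[579.9 -91.1 110.4]
[ 558.3 -154.4  110.4]
[ 537.5 -217.1  110.4]
132.91403526975958 -0.32502971787632506Traceback (most recent call last):
  File "<stdin>", line 21, in <module>
    return func(*args, **kwargs)
    result = trf(vector_fun.fun, vector_fun.jac, x0, f0, J0, lb, ub, ftol, xtol,
                 gtol, max_nfev, x_scale, loss_function, tr_solver,
                 tr_options.copy(), verbose, callback=callback_wrapped)
    return trf_no_bounds(
        fun, jac, x0, f0, J0, ftol, xtol, gtol, max_nfev, x_scale,
        loss_function, tr_solver, tr_options, verbose, callback=callback)
    J = jac(x)
    self._update_jac()
    ~~~~~~~~~~~~~~~~^^
    self.J = self.jac_wrapped(xp_copy(self.x), f0=self.f)
             ~~~~~~~~~~~~~~~~^^^^^^^^^^^^^^^^^^^^^^^^^^^^
    J, dct = approx_derivative(
             ~~~~~~~~~~~~~~~~~^
        self.fun,
        ^^^^^^^^^
    ...<2 lines>...
        **self.finite_diff_options,
        ^^^^^^^^^^^^^^^^^^^^^^^^^^^
    )
    ^
    J, _nfev = _dense_difference(fun_wrapped, x0, f0, h,
               ~~~~~~~~~~~~~~~~~^^^^^^^^^^^^^^^^^^^^^^^^
     
[... 155 characters left out ...]
      ^^^
    df = [f_eval - f0 for f_eval in f_evals]
                                    ^^^^^^^
    f = np.atleast_1d(self.fun(x, *self.args, **self.kwargs))
                      ~~~~~~~~^^^^^^^^^^^^^^^^^^^^^^^^^^^^^^
    return np.atleast_1d(self.fun(x))
                         ~~~~~~~~^^^
    return self.f(x, *self.args, **self.kwargs)
           ~~~~~~^^^^^^^^^^^^^^^^^^^^^^^^^^^^^^
  File "<stdin>", line 19, in f
  File "<stdin>", line 11, in sil
  File "h.py", line 21, in wproj
    p,Rt=pose or wpose();ci=camera_info('wrist');K=np.array(ci['camera_matrix']);M=np.array(ci['mount'])
                            ~~~~~~~~~~~^^^^^^^^^
ValueError: time passes only in moves, steps and waits
```

```bash
python3 - <<'E'
s=open('h.py').read()
s=s.replace("from station import *","from station import *\nimport functools\n_ci=camera_info\n@functools.lru_cache(None)\ndef camera_info(n): return _ci(n)\n",1)
open('h.py','w').write(s)
E
python3 - <<'E'
from h import *
np.set_printoptions(precision=2,suppress=True)
a=np.load('w2pose.npy');p=(a[:3],a[3:].reshape(3,3))
def sil(c,psi):
    ax=np.array([-.4226*np.cos(psi),-.4226*np.sin(psi),.9063]);ex=np.array([.9063*np.cos(psi),.9063*np.sin(psi),.4226]);ey=np.array([-np.sin(psi),np.cos(psi),0])
    P=[c+h*ax+19*(np.cos(t)*ex+np.sin(t)*ey) for h in(-12,12) for t in np.linspace(0,6.28,40)]
    q=np.array([wproj(x,p) for x in P]);q=(q-[205,70])*3.2
    return q.min(0),q.max(0)
from scipy.optimize import least_squares
obs=[(133,314,274,464),(371,308,511,461),(599,305,740,453)]
def f(v):
    r=[]
    y=np.array([-np.sin(v[3]),np.cos(v[3]),0])
    for k,o in zip((66,0,-66),obs):
        lo,hi=sil(v[:3]+k*y,v[3]); r+=list(np.r_[lo,hi]-o)
    return r
s=least_squares(f,[556,-154,110,-.33]);print(s.x,np.array(f(s.x)),s.x[3])
g=lambda v:f([v[0],v[1],110.4,v[2]])
s=least_squares(g,[556,-154,-.33]);print(s.x,np.array(g(s.x)),s.x[2]); st()
E
```

```text
[ 557.92 -153.8   108.77   -0.32] [ 1.08 -2.55  1.94  3.22  0.75 -3.06 -0.23  1.61 -3.58 -2.46 -0.05  3.43] -0.3249136121849812
[ 558.35 -153.86   -0.32] [-0.73 -2.9   1.02  3.79  0.38 -3.46  0.25  2.17 -2.66 -2.83  1.75  3.95] -0.3249571901166624
t 1.5 pos [ 561.4 -138.2  234.2] yaw -0.349 F [-0.5  0.7 -0.7] M [ 0.01 -0.01  0.02] op 51.0
```

```bash
python3 - <<'E'
from h import *
plan([(576.2,-90.4,170,-0.325),(576.2,-90.4,96.4,-.325)],0.6,vmax=40)
E
```

```text
[{"claw": 0.6, "x": -0.08, "y": -1.66, "z": 2.14, "turn": -0.008}, {"claw": 0.6, "x": -0.07, "y": -1.67, "z": 2.14, "turn": -0.008}, {"claw": 0.6, "x": -0.06, "y": -1.67, "z": 2.14, "turn": -0.008}, {"claw": 0.6, "x": 0.0, "y": -0.0, "z": 3.68, "turn": -0.0}, {"claw": 0.6, "x": 0.0, "y": -0.0, "z": 3.68, "turn": -0.0}]
```

Call:
step_arm:
  increments:
    - {"claw": 0.6, "x": -0.08, "y": -1.66, "z": 2.14, "turn": -0.008}
    - {"claw": 0.6, "x": -0.07, "y": -1.67, "z": 2.14, "turn": -0.008}
    - {"claw": 0.6, "x": -0.06, "y": -1.67, "z": 1.5, "turn": -0.008}
    - {"claw": 0.6, "x": 0, "y": 0, "z": 0, "turn": 0}

```text
time: 2.0
eef_pos: [574.4, -92.8, 175.5]
ee_rot: [-0.001, 0.987, -0.163, 0.0]
force: [0.7, -0.2, 1.2]
opening: 51.3
```

```bash
python3 - <<'E'
from h import *
st()
im,p=shot('wrist','w3.png')
plan([(576.2,-90.4,96.4,-.325)],0.6,vmax=30)
E
```

```text
t 2.0 pos [574.4 -92.8 175.5] yaw -0.328 F [ 0.7 -0.2  1.2] M [ 0.02  0.05 -0.05] op 51.3
[{"claw": 0.6, "x": 0.01, "y": -0.11, "z": 2.66, "turn": -0.001}, {"claw": 0.6, "x": 0.01, "y": -0.11, "z": 2.66, "turn": -0.001}, {"claw": 0.6, "x": 0.01, "y": -0.11, "z": 2.66, "turn": -0.001}]
```

View pics/w3.png

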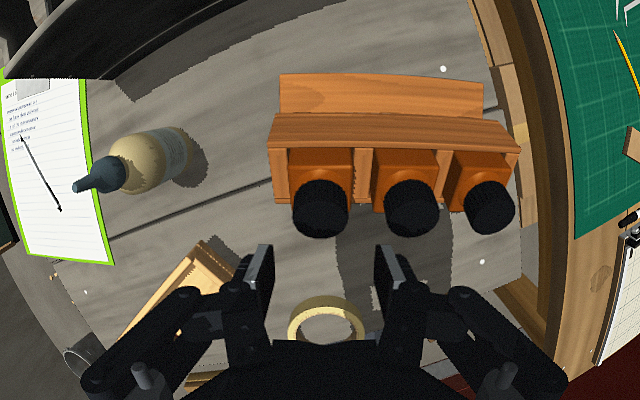

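Call:
step_arm:
  increments:
    - {"claw": 0.6, "x": 0.01, "y": -0.15, "z": 2.6, "turn": 0}
    - {"claw": 0.6, "x": 0.01, "y": -0.1, "z": 2.6, "turn": 0}
    - {"claw": 0.6, "x": 0.01, "y": -0.05, "z": 1.5, "turn": 0}
    - {"claw": 0.6, "x": 0, "y": 0, "z": 0, "turn": 0}

```text
time: 2.55
eef_pos: [577.7, -93.8, 111.4]
ee_rot: [-0.0, 0.986, -0.164, 0.004]
force: [0.7, 1.2, -0.2]
opening: 51.3
```

```bash
python3 - <<'E'
from h import *
st()
im,p=shot('wrist','w4.png')
plan([(576.2,-90.4,96.4,-.325)],0.6,vmax=30)
E
```

```text
t 2.55 pos [577.7 -93.8 111.4] yaw -0.33 F [ 0.7  1.2 -0.2] M [-0. -0.  0.] op 51.3
[{"claw": 0.6, "x": -0.29, "y": -0.27, "z": 1.58, "turn": -0.005}]
```

View pics/w4.png

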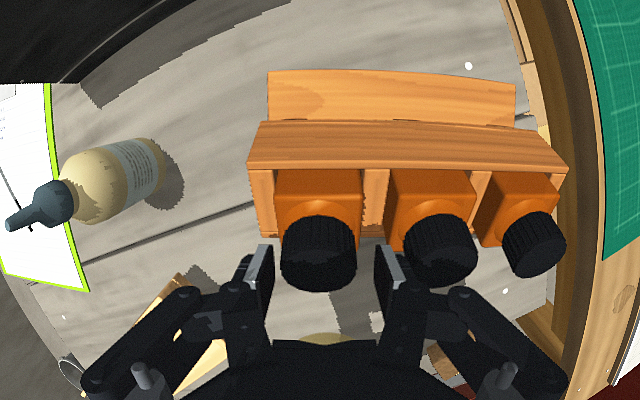

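Call:
step_arm:
  increments:
    - {"claw": 0.6, "x": -0.2, "y": -0.15, "z": 1.2, "turn": 0}
    - {"claw": 0.6, "x": -0.1, "y": 0, "z": 0.2, "turn": 0}

```text
time: 2.85
eef_pos: [576.5, -91.8, 98.9]
ee_rot: [-0.0, 0.986, -0.165, 0.006]
force: [-0.9, -0.7, -0.5]
opening: 51.2
```

```bash
python3 - <<'E'
from h import *
st()
im,p=shot('wrist','w5.png')
plan([(576.2,-90.4,96.4,-.325)],0.6,vmax=30)
E
```

```text
t 2.85 pos [576.5 -91.8  98.9] yaw -0.331 F [-0.9 -0.7 -0.5] M [ 0.07 -0.01 -0.05] op 51.2
[{"claw": 0.6, "x": -0.09, "y": -0.12, "z": 0.27, "turn": -0.005}]
```

View pics/w5.png

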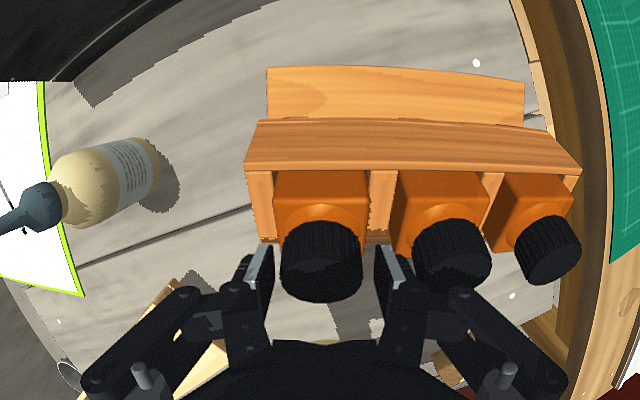

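Call:
step_arm:
  increments:
    - {"claw": 0.3, "x": 0, "y": 0, "z": 0.2, "turn": 0}
    - {"claw": 0.3, "x": 0, "y": 0, "z": 0, "turn": 0}
  force: 40

```text
time: 3.15
eef_pos: [577.2, -91.6, 98.2]
ee_rot: [-0.0, 0.986, -0.164, 0.007]
force: [-2.6, -0.1, -0.5]
opening: 36.8
```

```bash
python3 - <<'E'
from h import *
st()
E
```

```text
t 3.15 pos [577.2 -91.6  98.2] yaw -0.33 F [-2.6 -0.1 -0.5] M [-0.07  0.26 -0.01] op 36.8
```

Call:
step_arm:
  increments:
    - {"claw": 0.3, "x": -0.1, "y": 0, "z": -0.22, "turn": 0}
    - {"claw": 0.3, "x": -0.1, "y": 0, "z": -0.22, "turn": 0}

```text
time: 3.4
eef_pos: [575.1, -91.0, 102.3]
ee_rot: [-0.0, 0.986, -0.164, 0.007]
force: [0.8, -0.9, -4.0]
opening: 37.0
```

```bash
python3 - <<'E'
from h import *
st(); st()
E
```

```text
t 3.4 pos [575.1 -91.  102.3] yaw -0.33 F [ 0.8 -0.9 -4. ] M [-0.09 -0.33 -0.01] op 37.0
t 3.4 pos [575.1 -91.  102.3] yaw -0.33 F [ 0.8 -0.9 -4. ] M [-0.09 -0.33 -0.01] op 37.0
```

Call:
step_arm:
  increments:
    - {"claw": 0.3, "x": -0.05, "y": 0, "z": -0.1, "turn": 0}

```text
time: 3.52
eef_pos: [574.7, -90.8, 103.2]
ee_rot: [-0.0, 0.986, -0.164, 0.007]
force: [1.8, -0.4, -4.5]
opening: 36.7
```

```bash
python3 - <<'E'
from h import *
st()
im,p=shot('wrist','w6.png'); a=cv2.imread('pics/w5.png')
cv2.imwrite('pics/w6c.png',np.hstack([cv2.resize(x[150:310,230:390],None,fx=2.4,fy=2.4,interpolation=cv2.INTER_CUBIC) for x in(a,im)]))
st()
E
```

```text
t 3.52 pos [574.7 -90.8 103.2] yaw -0.33 F [ 1.8 -0.4 -4.5] M [-0.13 -0.31 -0.01] op 36.7
t 3.58 pos [574.7 -90.8 103.3] yaw -0.33 F [ 2.8 -0.7 -4.8] M [-0.14 -0.25  0.02] op 36.9
```

View pics/w6c.png

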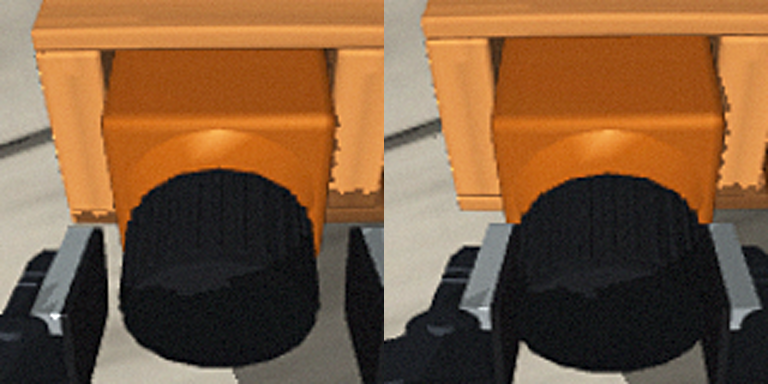

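```bash
python3 - <<'E'
from h import *
np.set_printoptions(precision=1,suppress=True)
psi=-.325
ax=np.array([-.4226*np.cos(psi),-.4226*np.sin(psi),.9063]);ex=np.array([.9063*np.cos(psi),.9063*np.sin(psi),.4226]);ey=np.array([-np.sin(psi),np.cos(psi),0])
J=np.array([579.,-91.4,110.4])-83*ax
R=wpose()[1]
A=(np.array([576.5,-91.8,98.9]),R);B=(np.array([574.7,-90.8,103.2]),R)
f=lambda X,P:(wproj(X,P)-[230,150])*2.4
for nm,X in dict(jarL=J+64*ax+24*ex+24*ey,jarR=J+64*ax+24*ex-24*ey).items():
    print(nm,f(X,A),'stay',f(X,B),'rise5',f(X+5*ax,B))
E
```

```text
jarL [ 98.2 123.4] stay [102.9 107.8] rise5 [ 99.8 124.2]
jarR [340.1 122. ] stay [339.2 106.4] rise5 [342.1 122.8]
```

Call:
step_arm:
  increments:
    - {"claw": 0.3, "x": -0.6, "y": 0, "z": -1.3, "turn": 0}
    - {"claw": 0.3, "x": -0.9, "y": 0, "z": -1.9, "turn": 0}
    - {"claw": 0.3, "x": -0.9, "y": 0, "z": -1.9, "turn": 0}
    - {"claw": 0.3, "x": -0.7, "y": 0, "z": -1.6, "turn": 0}
    - {"claw": 0.3, "x": 0, "y": 0, "z": -1.0, "turn": 0}
  force: 60

```text
time: 4.2
eef_pos: [541.6, -79.9, 183.1]
ee_rot: [-0.0, 0.986, -0.164, 0.005]
force: [-0.3, -0.9, -4.7]
opening: 36.2
```

```bash
python3 - <<'E'
from h import *
st(); shot('wrist','w7.png'); shot('side','s7.png')
E
```

```text
t 4.2 pos [541.6 -79.9 183.1] yaw -0.33 F [-0.3 -0.9 -4.7] M [ 0.    0.1  -0.04] op 36.2
```

View pics/w7.png

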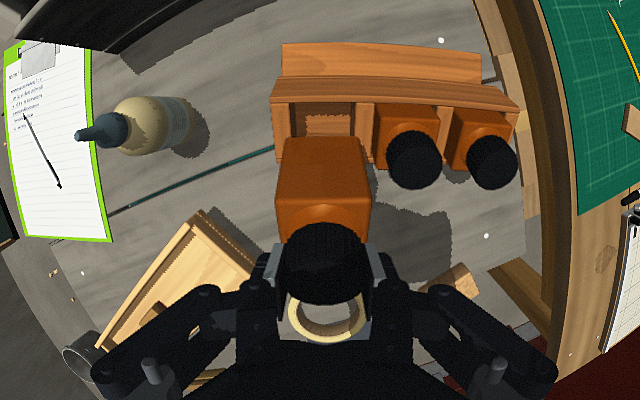

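View pics/s7.png

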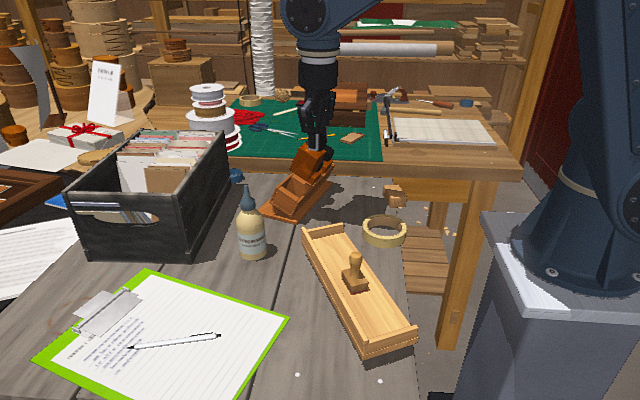

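```bash
cat >> h.py <<'E'
SC=np.array([453.,163.]);SY=0.442
def sh(x,y):
    ex=np.array([np.cos(SY),np.sin(SY)]);ey=np.array([-np.sin(SY),np.cos(SY)])
    return SC+x*ex+y*ey
def tosh(P):
    d=np.array(P[:2])-SC;return np.array([d@[np.cos(SY),np.sin(SY)],d@[-np.sin(SY),np.cos(SY)]])
E
python3 - <<'E'
from h import *
t=sh(-30,88);print(t)
plan([(535,-60,215,-0.33),(*t,215,0.442)],0.3,vmax=50,wmax=.12)
E
```

```text
[388.24122659 229.71057837]
[{"claw": 0.3, "x": -1.37, "y": -1.66, "z": -3.18, "turn": -0.0}, {"claw": 0.3, "x": -3.32, "y": -3.24, "z": -0.0, "turn": -0.11}, {"claw": 0.3, "x": -2.95, "y": -3.58, "z": -0.0, "turn": -0.11}, {"claw": 0.3, "x": -2.54, "y": -3.89, "z": -0.0, "turn": -0.11}, {"claw": 0.3, "x": -2.09, "y": -4.14, "z": -0.0, "turn": -0.11}, {"claw": 0.3, "x": -1.62, "y": -4.35, "z": -0.0, "turn": -0.11}, {"claw": 0.3, "x": -1.14, "y": -4.5, "z": -0.0, "turn": -0.11}, {"claw": 0.3, "x": -0.63, "y": -4.6, "z": -0.0, "turn": -0.11}]
```

Call:
step_arm:
  increments:
    - {"claw": 0.3, "x": -1.0, "y": -1.2, "z": -3.18, "turn": 0}
    - {"claw": 0.3, "x": -3.32, "y": -3.24, "z": 0, "turn": -0.11}
    - {"claw": 0.3, "x": -2.95, "y": -3.58, "z": 0, "turn": -0.11}
    - {"claw": 0.3, "x": -2.54, "y": -3.89, "z": 0, "turn": -0.11}
    - {"claw": 0.3, "x": -2.09, "y": -4.14, "z": 0, "turn": -0.11}
    - {"claw": 0.3, "x": -1.62, "y": -4.35, "z": 0, "turn": -0.11}
    - {"claw": 0.3, "x": -1.14, "y": -4.0, "z": 0, "turn": -0.11}
    - {"claw": 0.3, "x": -0.4, "y": -3.0, "z": 0, "turn": -0.09}
    - {"claw": 0.3, "x": 0, "y": 0, "z": 0, "turn": 0}

```text
time: 5.42
eef_pos: [391.8, 211.9, 209.5]
ee_rot: [0.002, 0.976, 0.219, 0.003]
force: [-0.4, 1.0, -4.6]
opening: 36.4
```

```bash
python3 - <<'E'
from h import *
st(); im,p=shot('wrist','w8.png');np.save('w8pose.npy',np.r_[p[0],p[1].ravel()]); print(np.round(p[1],3)); st()
print(tosh(p[0]))
E
```

```text
t 5.42 pos [391.8 211.9 209.5] yaw 0.443 F [-0.4  1.  -4.6] M [0.12 0.12 0.  ] op 36.4
[[ 0.904  0.428  0.007]
 [ 0.428 -0.904 -0.002]
 [ 0.005  0.004 -1.   ]]
t 5.47 pos [392.2 211.2 209.4] yaw 0.441 F [ 0.2 -0.5 -5.5] M [-0.05  0.1  -0.01] op 36.1
[-34.39405134  70.33485243]
```

View pics/w8.png

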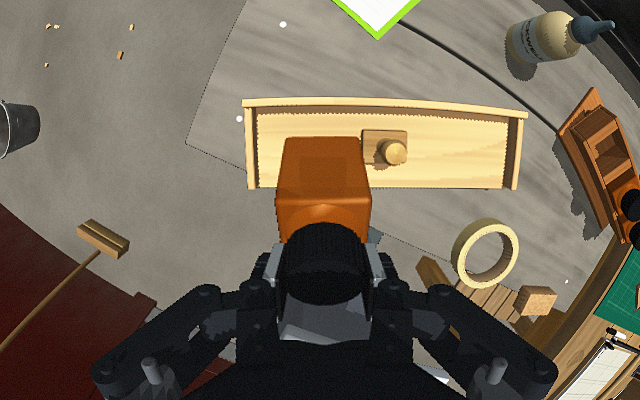

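```bash
python3 - <<'E'
import cv2
im=cv2.imread('pics/w8.png')
cv2.imwrite('pics/w8c.png',cv2.resize(im[85:205,230:540],None,fx=2.58,fy=2.58,interpolation=cv2.INTER_CUBIC))
E
```

```text
(no output)
```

View pics/w8c.png

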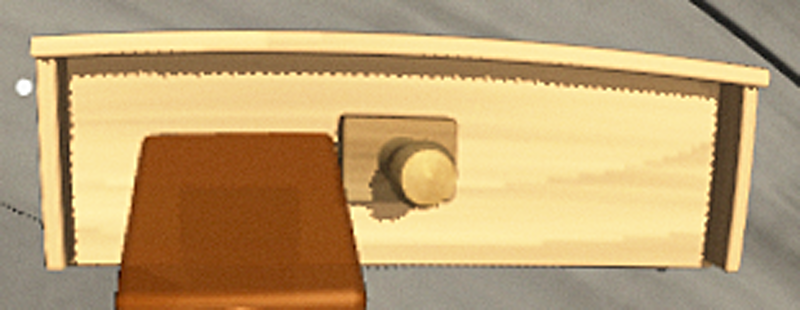

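```bash
python3 - <<'E'
from h import *
np.set_printoptions(precision=1,suppress=True)
a=np.load('w8pose.npy');p=(a[:3],a[3:].reshape(3,3))
f=lambda u,v,z:wbp((230+u/2.58,85+v/2.58),z,p)
L=f(32,38,70);R=f(768,70,70);l=f(48,270,62);r=f(740,270,62)
print(L,R,l,r,np.linalg.norm(L-R),np.linalg.norm(l-r),np.linalg.norm(L-l),np.linalg.norm(R-r))
for x,y in((L,R),(l,r)): d=x-y;print(round(np.arctan2(-d[0],d[1]),3))
m=(L+R+l+r)/4;ex=np.array([.904,.428]);print('centre',m[:2]-4*ex)
print('knob',tosh(f(428,175,108)))
print('foot back corners z~60',tosh(f(342,115,60)),tosh(f(456,118,60)))
E
```

```text
[437.4 315.1  70. ] [561.6  52.8  70. ] [357.9 277.3  62. ] [483.4  13.7  62. ] 290.211725162662 291.94554164668835 88.29607646805067 87.7005940837373
0.442
0.444
centre [456.5 163. ]
knob [ 5.9 11.1]
foot back corners z~60 [21.  32.7] [ 21.1 -10.7]
```

```bash
sed -i 's/^SC=.*/SC=np.array([456.5,163.]);SY=0.443/;s/;SY=0.442$//' h.py; grep -n SC= h.py; python3 - <<'E'
from h import *
st();print(tosh(wpose()[0]))
t=sh(-23,88);print(t)
plan([(*t,170,0.443),(*t,119,0.443)],0.3,vmax=30,wmax=.12)
E
```

```text
53:SC=np.array([456.5,163.]);SY=0.443
t 5.47 pos [392.2 211.2 209.4] yaw 0.441 F [ 0.2 -0.5 -5.5] M [-0.05  0.1  -0.01] op 36.1
[-37.41953892  71.06826185]
[397.99883683 232.64634885]
[{"claw": 0.3, "x": 0.72, "y": -0.85, "z": 1.97, "turn": -0.001}, {"claw": 0.3, "x": 0.72, "y": -0.85, "z": 1.97, "turn": -0.001}, {"claw": 0.3, "x": 0.0, "y": 0.0, "z": 2.55, "turn": -0.0}, {"claw": 0.3, "x": 0.0, "y": 0.0, "z": 2.55, "turn": -0.0}]
```

Call:
step_arm:
  increments:
    - {"claw": 0.3, "x": 0.72, "y": -0.9, "z": 1.97, "turn": 0}
    - {"claw": 0.3, "x": 0.72, "y": -0.9, "z": 1.97, "turn": 0}
    - {"claw": 0.3, "x": 0, "y": 0, "z": 2.3, "turn": 0}
    - {"claw": 0.3, "x": 0, "y": 0, "z": 1.5, "turn": 0}
    - {"claw": 0.3, "x": 0, "y": 0, "z": 0, "turn": 0}

```text
time: 6.1
eef_pos: [400.9, 231.2, 128.8]
ee_rot: [0.002, 0.977, 0.215, 0.003]
force: [0.5, -0.4, -4.2]
opening: 36.5
```

```bash
python3 - <<'E'
from h import *
st();print(tosh(wpose()[0])); shot('wrist','w9.png')
im,_=shot('side','s9.png');cv2.imwrite('pics/s9c.png',cv2.resize(im[180:370,280:440],None,fx=3.1,fy=3.1,interpolation=cv2.INTER_CUBIC))
E
```

```text
t 6.1 pos [400.9 231.2 128.8] yaw 0.433 F [ 0.5 -0.4 -4.2] M [-0.08  0.15 -0.01] op 36.5
[-21.01070738  85.40734595]
```

View pics/w9.png

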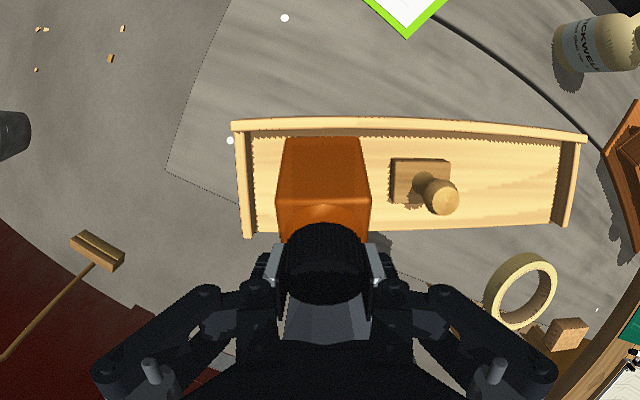

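View pics/s9c.png

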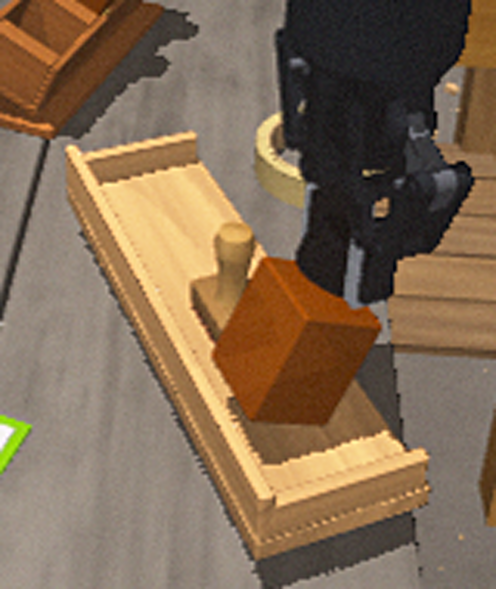

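Call:
step_arm:
  increments:
    - {"claw": 0.3, "x": -0.35, "y": 0, "z": 0.3, "turn": -0.01}
    - {"claw": 0.3, "x": 0, "y": 0, "z": 0.7, "turn": 0}
    - {"claw": 0.3, "x": 0, "y": 0, "z": 0.3, "turn": 0}

```text
time: 6.58
eef_pos: [399.1, 230.0, 117.6]
ee_rot: [0.002, 0.976, 0.22, 0.005]
force: [-0.3, 0.4, -4.4]
opening: 36.1
```

```bash
python3 - <<'E'
from h import *
st();print(tosh(wpose()[0]))
E
```

```text
t 6.58 pos [399.1 230.  117.6] yaw 0.443 F [-0.3  0.4 -4.4] M [-0.07  0.13  0.  ] op 36.1
[-23.16208274  85.17609483]
```

Lower to contact, softening the grip.

Call:
step_arm:
  increments:
    - {"claw": 0.3, "x": 0, "y": 0, "z": 0.3, "turn": 0}
    - {"claw": 0.3, "x": 0, "y": 0, "z": 0.3, "turn": 0}
  force: 25

```text
time: 6.82
eef_pos: [400.1, 230.6, 112.6]
ee_rot: [0.001, 0.976, 0.22, 0.007]
force: [-7.4, -2.4, 39.6]
opening: 36.1
```

```bash
python3 - <<'E'
from h import *
st();print(tosh(wpose()[0]))
E
```

```text
t 6.83 pos [400.1 230.6 112.6] yaw 0.443 F [-7.4 -2.4 39.6] M [-0.43  1.14  0.04] op 36.1
[-21.96994221  85.22776678]
```

Call:
step_arm:
  increments:
    - {"claw": 0.3, "x": 0.3, "y": 0, "z": -0.12, "turn": 0}
    - {"claw": 0.3, "x": 0.5, "y": 0, "z": -0.05, "turn": 0}

```text
time: 7.08
eef_pos: [406.6, 233.8, 114.5]
ee_rot: [0.002, 0.976, 0.22, 0.005]
force: [-3.9, 0.8, -1.9]
opening: 36.1
```

```bash
python3 - <<'E'
from h import *
st();print(tosh(wpose()[0]))
E
```

```text
t 7.08 pos [406.6 233.8 114.5] yaw 0.443 F [-3.9  0.8 -1.9] M [0.32 0.7  0.11] op 36.1
[-14.74357299  85.34357752]
```

Call:
step_arm:
  increments:
    - {"claw": 0.3, "x": 0.5, "y": 0, "z": 0, "turn": 0}
    - {"claw": 0.3, "x": 0.5, "y": 0, "z": 0, "turn": 0}

```text
time: 7.32
eef_pos: [414.2, 237.5, 114.0]
ee_rot: [0.002, 0.976, 0.22, 0.003]
force: [-3.9, -3.6, -0.2]
opening: 36.1
```

```bash
python3 - <<'E'
from h import *
st();print(tosh(wpose()[0])); shot('wrist','w10.png')
im,_=shot('side','s10.png');cv2.imwrite('pics/s10c.png',cv2.resize(im[180:370,280:440],None,fx=3.1,fy=3.1,interpolation=cv2.INTER_CUBIC))
st()
E
```

```text
t 7.33 pos [414.2 237.5 114. ] yaw 0.443 F [-3.9 -3.6 -0.2] M [-0.75  0.78 -0.1 ] op 36.1
[-6.31403135 85.47679126]
t 7.42 pos [414.6 237.6 113.9] yaw 0.443 F [-3.  -2.9  0.1] M [-0.51  0.74 -0.05] op 36.1
```

View pics/s10c.png

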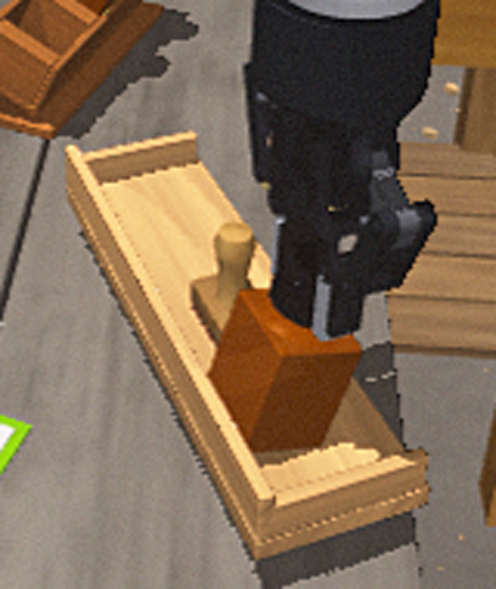

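Call:
step_arm:
  increments:
    - {"claw": 0.3, "x": 0.5, "y": 0, "z": 0, "turn": 0}
    - {"claw": 0.3, "x": 0.5, "y": 0, "z": 0.05, "turn": 0}
    - {"claw": 0.3, "x": 0.4, "y": 0, "z": 0.05, "turn": 0}

```text
time: 7.8
eef_pos: [426.1, 243.2, 112.4]
ee_rot: [0.002, 0.976, 0.22, 0.001]
force: [-5.1, -1.6, 1.9]
opening: 36.3
```

```bash
python3 - <<'E'
from h import *
st();print(tosh(wpose()[0])); shot('wrist','w11.png')
im,_=shot('side','s11.png');cv2.imwrite('pics/s11c.png',cv2.resize(im[180:370,280:440],None,fx=3.1,fy=3.1,interpolation=cv2.INTER_CUBIC))
st()
E
```

```text
t 7.8 pos [426.1 243.2 112.4] yaw 0.443 F [-5.1 -1.6  1.9] M [-0.38  1.14  0.1 ] op 36.3
[ 6.96155451 85.48920549]
t 7.9 pos [426.8 243.4 112.5] yaw 0.443 F [-1.3 -1.9  0.2] M [-0.26  0.47 -0.08] op 36.2
```

View pics/s11c.png

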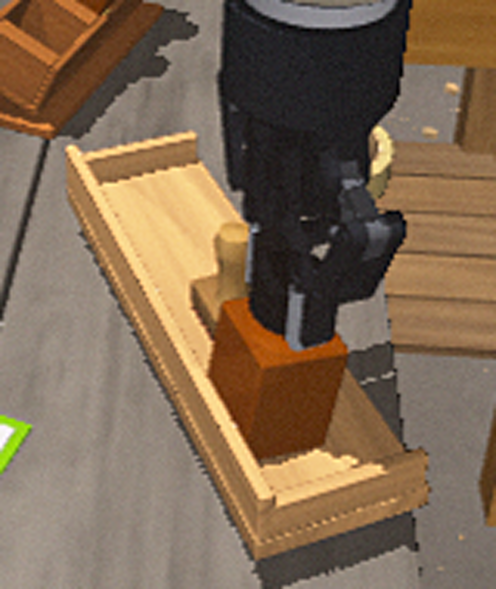

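View pics/w11.png

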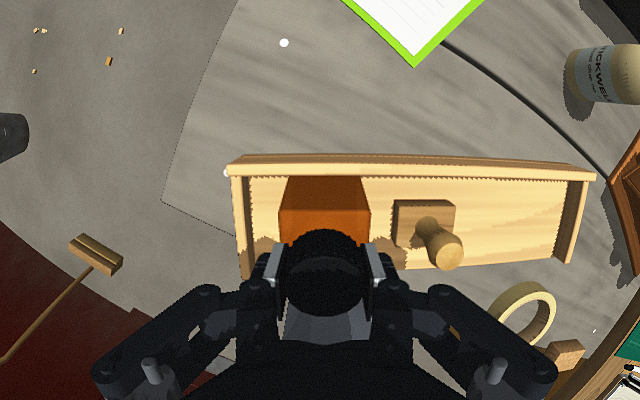

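Call:
step_arm:
  increments:
    - {"claw": 0.3, "x": 0.5, "y": 0, "z": 0.05, "turn": 0}
    - {"claw": 0.3, "x": 0.5, "y": 0, "z": 0.05, "turn": 0}

```text
time: 8.15
eef_pos: [435.6, 247.7, 111.2]
ee_rot: [0.002, 0.976, 0.22, 0.001]
force: [-3.6, -1.9, -1.3]
opening: 36.4
```

```bash
python3 - <<'E'
from h import *
st();print(tosh(wpose()[0]))
im,_=shot('side','s12.png');cv2.imwrite('pics/s12c.png',cv2.resize(im[180:370,280:440],None,fx=3.1,fy=3.1,interpolation=cv2.INTER_CUBIC))
st()
E
```

```text
t 8.15 pos [435.6 247.7 111.2] yaw 0.443 F [-3.6 -1.9 -1.3] M [-0.45  0.93  0.08] op 36.4
[17.41778345 85.47130506]
t 8.2 pos [436.  247.8 111.1] yaw 0.443 F [-3.9 -1.6 -2.1] M [-0.4   0.92  0.12] op 36.1
```

View pics/s12c.png

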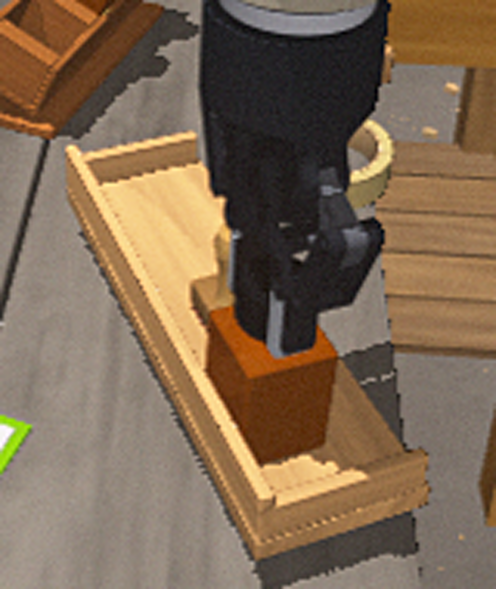

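Call:
step_arm:
  increments:
    - {"claw": 0.45, "x": -0.1, "y": 0, "z": 0, "turn": 0}
    - {"claw": 0.62, "x": 0, "y": 0, "z": 0, "turn": 0}
    - {"claw": 0.62, "x": 0, "y": 0, "z": -0.5, "turn": 0}
    - {"claw": 0.62, "x": 0, "y": 0, "z": -2.5, "turn": 0}
    - {"claw": 0.62, "x": 0, "y": 0, "z": -4.0, "turn": 0}

```text
time: 8.82
eef_pos: [435.9, 248.1, 182.6]
ee_rot: [0.002, 0.976, 0.22, 0.003]
force: [0.1, -0.9, 0.3]
opening: 52.8
```

```bash
python3 - <<'E'
from h import *
st();print(tosh(wpose()[0])); shot('wrist','w13.png')
im,_=shot('side','s13.png');cv2.imwrite('pics/s13c.png',cv2.resize(im[180:370,280:440],None,fx=3.1,fy=3.1,interpolation=cv2.INTER_CUBIC))
st()
E
```

```text
t 8.82 pos [435.9 248.1 182.6] yaw 0.443 F [ 0.1 -0.9  0.3] M [-0.02  0.    0.02] op 52.8
[17.84982863 85.71704421]
t 8.93 pos [438.1 249.2 186.1] yaw 0.443 F [0.  0.2 0. ] M [ 0.03 -0.01 -0.05] op 53.0
```

View pics/s13c.png

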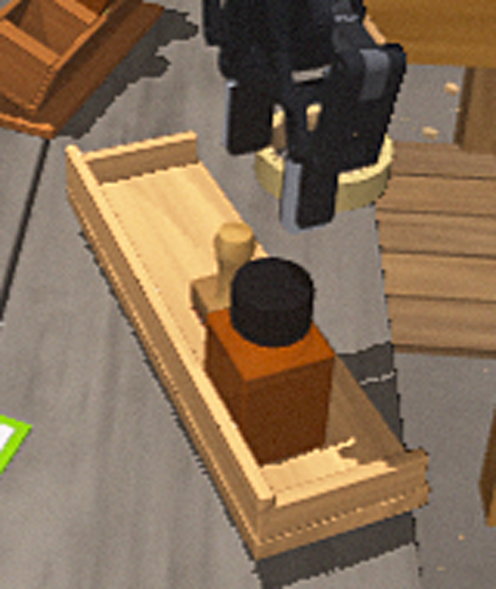

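View pics/w13.png

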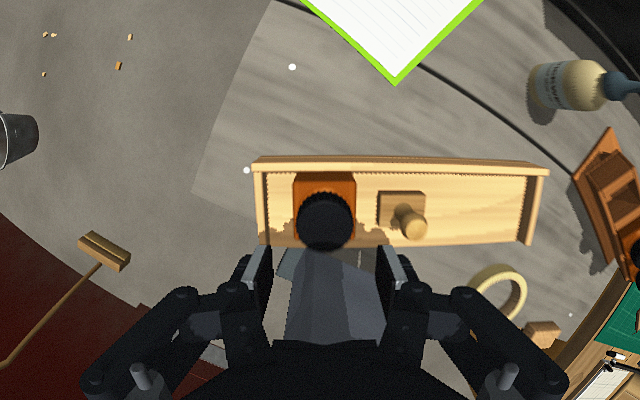

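```bash
python3 - <<'E'
from h import *
st()
plan([(556,-153.2,180,-0.325)],0.6,vmax=50,wmax=.12)
E
```

```text
t 8.93 pos [438.1 249.2 186.1] yaw 0.443 F [0.  0.2 0. ] M [ 0.03 -0.01 -0.05] op 53.0
[{"claw": 0.6, "x": -0.73, "y": 4.6, "z": 0.07, "turn": 0.085}, {"claw": 0.6, "x": -0.34, "y": 4.65, "z": 0.07, "turn": 0.085}, {"claw": 0.6, "x": 0.06, "y": 4.66, "z": 0.07, "turn": 0.085}, {"claw": 0.6, "x": 0.46, "y": 4.64, "z": 0.07, "turn": 0.085}, {"claw": 0.6, "x": 0.85, "y": 4.58, "z": 0.07, "turn": 0.085}, {"claw": 0.6, "x": 1.24, "y": 4.49, "z": 0.07, "turn": 0.085}, {"claw": 0.6, "x": 1.62, "y": 4.37, "z": 0.07, "turn": 0.085}, {"claw": 0.6, "x": 1.98, "y": 4.22, "z": 0.07, "turn": 0.085}, {"claw": 0.6, "x": 2.33, "y": 4.03, "z": 0.07, "turn": 0.085}]
```

Call:
step_arm:
  increments:
    - {"claw": 0.6, "x": -0.73, "y": 4.6, "z": 0.0, "turn": 0.085}
    - {"claw": 0.6, "x": -0.34, "y": 4.65, "z": 0.07, "turn": 0.085}
    - {"claw": 0.6, "x": 0.06, "y": 4.66, "z": 0.07, "turn": 0.085}
    - {"claw": 0.6, "x": 0.46, "y": 4.64, "z": 0.07, "turn": 0.085}
    - {"claw": 0.6, "x": 0.85, "y": 4.58, "z": 0.07, "turn": 0.085}
    - {"claw": 0.6, "x": 1.24, "y": 4.49, "z": 0.07, "turn": 0.085}
    - {"claw": 0.6, "x": 1.62, "y": 4.37, "z": 0.07, "turn": 0.085}
    - {"claw": 0.6, "x": 1.98, "y": 3.5, "z": 0.07, "turn": 0.085}
    - {"claw": 0.6, "x": 1.3, "y": 2.2, "z": 0.07, "turn": 0.07}
    - {"claw": 0.6, "x": 0, "y": 0, "z": 0, "turn": 0}

```text
time: 10.18
eef_pos: [553.1, -138.7, 181.3]
ee_rot: [-0.002, 0.986, -0.164, 0.01]
force: [-0.2, 0.2, 0.4]
opening: 51.2
```

```bash
python3 - <<'E'
from h import *
st()
plan([(556,-153.2,112,-0.325)],0.6,vmax=30,wmax=.12)
E
```

```text
t 10.18 pos [ 553.1 -138.7  181.3] yaw -0.33 F [-0.2  0.2  0.4] M [-0.05 -0.02 -0.03] op 51.2
[{"claw": 0.6, "x": 0.25, "y": 0.43, "z": 2.31, "turn": -0.002}, {"claw": 0.6, "x": 0.25, "y": 0.43, "z": 2.31, "turn": -0.002}, {"claw": 0.6, "x": 0.25, "y": 0.43, "z": 2.31, "turn": -0.002}]
```

Call:
step_arm:
  increments:
    - {"claw": 0.6, "x": 0.35, "y": 0.7, "z": 1.5, "turn": 0}
    - {"claw": 0.6, "x": 0.3, "y": 0.6, "z": 2.0, "turn": 0}
    - {"claw": 0.6, "x": 0, "y": 0, "z": 2.0, "turn": 0}
    - {"claw": 0.6, "x": 0, "y": 0, "z": 0, "turn": 0}

```text
time: 10.68
eef_pos: [555.0, -151.1, 121.8]
ee_rot: [-0.003, 0.987, -0.161, 0.01]
force: [0.0, 1.1, 1.3]
opening: 51.3
```

```bash
python3 - <<'E'
from h import *
st(); shot('wrist','w14.png')
plan([(556,-153.2,98,-0.325)],0.6,vmax=30,wmax=.12)
E
```

```text
t 10.68 pos [ 555.  -151.1  121.8] yaw -0.324 F [0.  1.1 1.3] M [ 0.01 -0.01  0.01] op 51.3
[{"claw": 0.6, "x": 0.1, "y": 0.17, "z": 2.49, "turn": 0.001}]
```

View pics/w14.png

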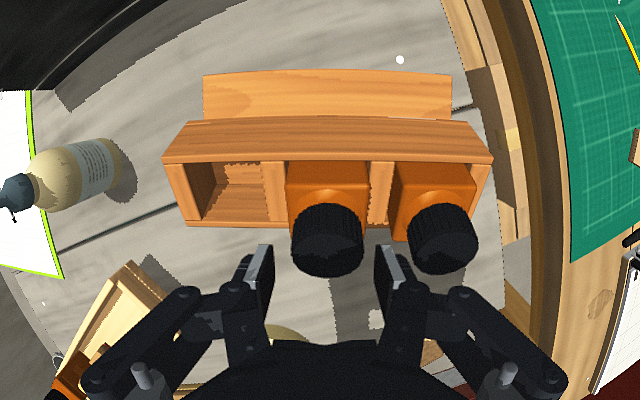

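Call:
step_arm:
  increments:
    - {"claw": 0.6, "x": 0.05, "y": 0.2, "z": 1.6, "turn": 0}
    - {"claw": 0.6, "x": 0, "y": 0.05, "z": 0.4, "turn": 0}
    - {"claw": 0.6, "x": 0, "y": 0, "z": 0.2, "turn": 0}

```text
time: 11.1
eef_pos: [556.3, -153.6, 100.5]
ee_rot: [-0.002, 0.987, -0.16, 0.011]
force: [0.0, -0.2, 0.8]
opening: 51.4
```

```bash
python3 - <<'E'
from h import *
st(); shot('wrist','w15.png')
E
```

```text
t 11.1 pos [ 556.3 -153.6  100.5] yaw -0.322 F [ 0.  -0.2  0.8] M [ 0.01 -0.03 -0.02] op 51.4
```

View pics/w15.png

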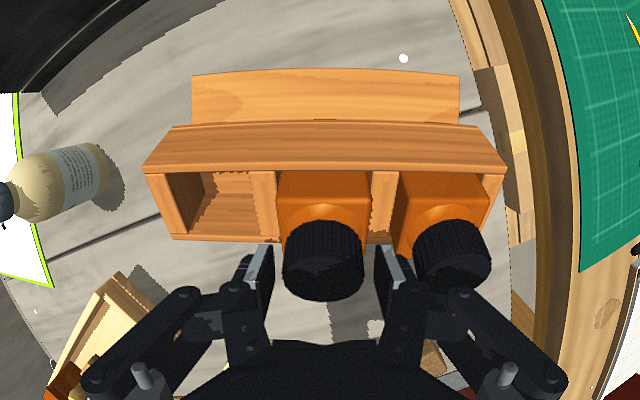

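Call:
step_arm:
  increments:
    - {"claw": 0.3, "x": 0, "y": 0, "z": 0.25, "turn": 0}
    - {"claw": 0.3, "x": 0, "y": 0, "z": 0, "turn": 0}
    - {"claw": 0.3, "x": 0, "y": 0, "z": 0, "turn": 0}
  force: 40

```text
time: 11.52
eef_pos: [556.5, -153.6, 98.9]
ee_rot: [-0.002, 0.987, -0.16, 0.012]
force: [-0.4, 0.8, -0.8]
opening: 36.4
```

```bash
python3 - <<'E'
from h import *
st()
shot('wrist','w16.png')
E
```

```text
t 11.53 pos [ 556.5 -153.6   98.9] yaw -0.322 F [-0.4  0.8 -0.8] M [-0.1   0.16 -0.06] op 36.4
```

Call:
step_arm:
  increments:
    - {"claw": 0.3, "x": -0.1, "y": 0, "z": -0.22, "turn": 0}
    - {"claw": 0.3, "x": -0.09, "y": 0, "z": -0.2, "turn": 0}

```text
time: 11.82
eef_pos: [554.6, -153.0, 103.1]
ee_rot: [-0.002, 0.987, -0.16, 0.012]
force: [0.2, 0.1, -0.7]
opening: 36.6
```

```bash
python3 - <<'E'
from h import *
st()
im,p=shot('wrist','w17.png'); a=cv2.imread('pics/w16.png')
cv2.imwrite('pics/w17c.png',np.hstack([cv2.resize(x[150:310,230:390],None,fx=2.4,fy=2.4,interpolation=cv2.INTER_CUBIC) for x in(a,im)]))
st()
E
```

```text
t 11.82 pos [ 554.6 -153.   103.1] yaw -0.322 F [ 0.2  0.1 -0.7] M [-0.08  0.07 -0.01] op 36.6
t 11.88 pos [ 554.6 -153.   103.3] yaw -0.322 F [-0.3  0.5 -0.2] M [-0.02  0.12  0.  ] op 36.9
```

View pics/w17c.png

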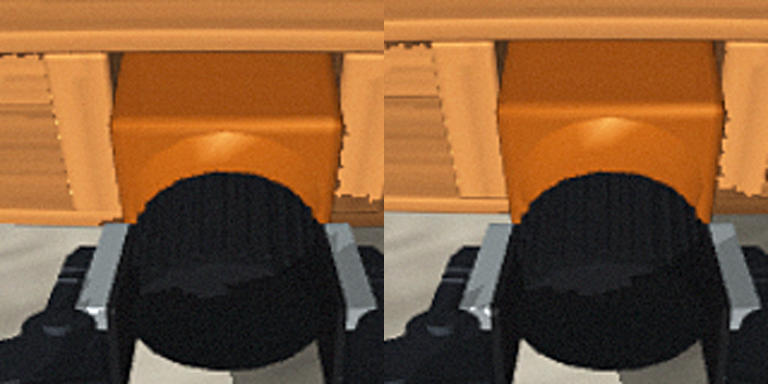

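Call:
step_arm:
  increments:
    - {"claw": 0.3, "x": 0.1, "y": 0, "z": 0.22, "turn": 0}
    - {"claw": 0.3, "x": 0.09, "y": 0, "z": 0.22, "turn": 0}
  force: 35

```text
time: 12.12
eef_pos: [556.5, -153.6, 98.8]
ee_rot: [-0.002, 0.987, -0.16, 0.012]
force: [-0.7, 0.1, 2.0]
opening: 36.9
```

```bash
python3 - <<'E'
from h import *
st()
E
```

```text
t 12.12 pos [ 556.5 -153.6   98.8] yaw -0.322 F [-0.7  0.1  2. ] M [ 0.01  0.22 -0.  ] op 36.9
```

Call:
step_arm:
  increments:
    - {"claw": 0.3, "x": 0.02, "y": 0, "z": 0.04, "turn": 0.1}
    - {"claw": 0.3, "x": 0, "y": 0, "z": 0.01, "turn": 0.1}

```text
time: 12.38
eef_pos: [557.6, -151.7, 99.4]
ee_rot: [-0.005, 0.965, -0.261, 0.012]
force: [2.0, 4.7, 0.6]
opening: 36.8
```

```bash
python3 - <<'E'
from h import *
st()
E
```

```text
t 12.38 pos [ 557.6 -151.7   99.4] yaw -0.527 F [2.  4.7 0.6] M [ 0.96 -0.48  0.29] op 36.8
```

Call:
step_arm:
  increments:
    - {"claw": 0.3, "x": 0, "y": 0.05, "z": 0.03, "turn": 0.1}

```text
time: 12.5
eef_pos: [558.4, -151.0, 99.4]
ee_rot: [-0.007, 0.951, -0.31, 0.012]
force: [4.1, 11.3, 4.0]
opening: 36.8
```

```bash
python3 - <<'E'
from h import *
st(); im,_=shot('wrist','w18.png')
st()
E
```

```text
t 12.5 pos [ 558.4 -151.    99.4] yaw -0.63 F [ 4.1 11.3  4. ] M [ 2.71 -1.3   0.75] op 36.8
t 12.55 pos [ 558.5 -150.8   99.5] yaw -0.636 F [ 3.5 10.4  3.5] M [ 2.48 -1.08  0.6 ] op 36.9
```

View pics/w18.png

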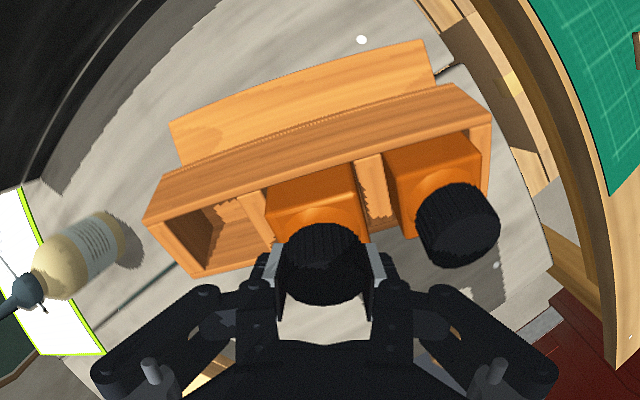

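Call:
step_arm:
  increments:
    - {"claw": 0.55, "x": 0, "y": 0, "z": 0, "turn": 0}
    - {"claw": 0.55, "x": 0, "y": 0, "z": 0, "turn": -0.1}
    - {"claw": 0.55, "x": 0, "y": 0, "z": 0, "turn": -0.15}
    - {"claw": 0.55, "x": 0, "y": 0, "z": 0, "turn": -0.15}
    - {"claw": 0.55, "x": 0, "y": 0, "z": 0, "turn": -0.15}
    - {"claw": 0.55, "x": 0, "y": 0, "z": 0, "turn": 0}

```text
time: 13.3
eef_pos: [558.8, -151.5, 98.7]
ee_rot: [-0.003, 0.999, -0.035, 0.014]
force: [0.8, 0.2, -0.4]
opening: 47.0
```

```bash
python3 - <<'E'
from h import *
st(); im,_=shot('wrist','w19.png')
st()
plan([(556.5,-153.6,98.8,-.025)],0.5)
E
```

```text
t 13.3 pos [ 558.8 -151.5   98.7] yaw -0.069 F [ 0.8  0.2 -0.4] M [-0.1  -0.01  0.05] op 47.0
t 13.35 pos [ 558.9 -151.5   98.7] yaw -0.071 F [-0.3 -1.2 -0. ] M [-0.08 -0.03 -0.  ] op 46.9
[{"claw": 0.5, "x": -0.22, "y": 0.23, "z": -0.01, "turn": -0.046}]
```

View pics/w19.png

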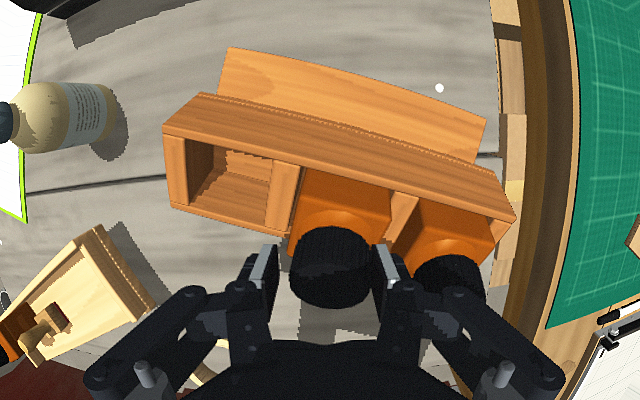

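Call:
step_arm:
  increments:
    - {"claw": 0.5, "x": -0.2, "y": 0.2, "z": 0, "turn": -0.04}
    - {"claw": 0.3, "x": 0, "y": 0, "z": 0, "turn": 0}
    - {"claw": 0.3, "x": 0, "y": 0, "z": 0, "turn": 0}

```text
time: 13.72
eef_pos: [556.9, -154.0, 98.9]
ee_rot: [-0.002, 1.0, -0.02, 0.014]
force: [-0.7, -0.7, 1.3]
opening: 37.9
```

```bash
python3 - <<'E'
from h import *
st()
E
```

```text
t 13.72 pos [ 556.9 -154.    98.9] yaw -0.039 F [-0.7 -0.7  1.3] M [-0.21  0.12  0.05] op 37.9
```

Call:
step_arm:
  increments:
    - {"claw": 0.3, "x": 0, "y": 0, "z": 0.03, "turn": 0.12}
    - {"claw": 0.3, "x": 0, "y": 0, "z": 0.01, "turn": 0.12}
    - {"claw": 0.3, "x": 0, "y": 0, "z": 0.01, "turn": 0.12}

```text
time: 14.1
eef_pos: [558.0, -153.1, 98.9]
ee_rot: [-0.006, 0.978, -0.206, 0.014]
force: [1.8, 1.8, 1.2]
opening: 36.7
```

```bash
python3 - <<'E'
from h import *
st()
E
```

```text
t 14.1 pos [ 558.  -153.1   98.9] yaw -0.415 F [1.8 1.8 1.2] M [ 0.61 -0.52  0.3 ] op 36.7
```

Call:
step_arm:
  increments:
    - {"claw": 0.3, "x": 0, "y": 0, "z": 0.01, "turn": 0.12}

```text
time: 14.22
eef_pos: [558.5, -152.0, 98.9]
ee_rot: [-0.007, 0.964, -0.267, 0.014]
force: [1.3, 8.5, 6.3]
opening: 37.3
```

```bash
python3 - <<'E'
from h import *
st()
E
```

```text
t 14.22 pos [ 558.5 -152.    98.9] yaw -0.54 F [1.3 8.5 6.3] M [ 2.2  -0.78  0.58] op 37.3
```

Call:
step_arm:
  increments:
    - {"claw": 0.52, "x": 0, "y": 0, "z": 0, "turn": 0}
    - {"claw": 0.52, "x": 0, "y": 0, "z": 0, "turn": -0.12}
    - {"claw": 0.52, "x": -0.1, "y": 0.1, "z": 0, "turn": -0.16}
    - {"claw": 0.52, "x": 0, "y": 0, "z": 0, "turn": -0.16}
    - {"claw": 0.52, "x": 0, "y": 0, "z": 0, "turn": 0}

```text
time: 14.85
eef_pos: [557.1, -152.0, 98.1]
ee_rot: [-0.004, 0.999, -0.041, 0.015]
force: [0.2, -1.0, 0.5]
opening: 44.3
```

```bash
python3 - <<'E'
from h import *
st(); im,_=shot('wrist','w20.png')
plan([(556.7,-153.8,98.8,-.025)],0.5)
E
```

```text
t 14.85 pos [ 557.1 -152.    98.1] yaw -0.083 F [ 0.2 -1.   0.5] M [-0.05 -0.09  0.  ] op 44.3
[{"claw": 0.5, "x": -0.03, "y": 0.18, "z": -0.07, "turn": -0.06}]
```

Call:
step_arm:
  increments:
    - {"claw": 0.5, "x": -0.03, "y": 0.15, "z": -0.04, "turn": -0.06}
    - {"claw": 0.3, "x": 0, "y": 0, "z": 0, "turn": 0}
    - {"claw": 0.3, "x": 0, "y": 0, "z": 0, "turn": 0}
    - {"claw": 0.3, "x": 0, "y": 0, "z": 0.02, "turn": 0.12}
    - {"claw": 0.3, "x": 0, "y": 0, "z": 0.01, "turn": 0.12}

```text
time: 15.52
eef_pos: [557.4, -153.6, 98.8]
ee_rot: [-0.006, 0.99, -0.141, 0.016]
force: [-2.4, 2.3, 6.5]
opening: 36.9
```

```bash
python3 - <<'E'
from h import *
st()
E
```

```text
t 15.53 pos [ 557.4 -153.6   98.8] yaw -0.283 F [-2.4  2.3  6.5] M [0.53 0.17 0.18] op 36.9
```

Call:
step_arm:
  increments:
    - {"claw": 0.3, "x": 0, "y": 0, "z": 0, "turn": 0.1}

```text
time: 15.65
eef_pos: [557.8, -153.2, 98.9]
ee_rot: [-0.007, 0.981, -0.193, 0.016]
force: [2.3, 5.0, 1.7]
opening: 37.0
```

```bash
python3 - <<'E'
from h import *
st()
E
```

```text
t 15.65 pos [ 557.8 -153.2   98.9] yaw -0.388 F [2.3 5.  1.7] M [ 1.22 -0.68  0.4 ] op 37.0
```

Call:
step_arm:
  increments:
    - {"claw": 0.3, "x": 0, "y": 0, "z": 0, "turn": 0.1}

```text
time: 15.78
eef_pos: [558.3, -152.7, 99.0]
ee_rot: [-0.008, 0.97, -0.244, 0.016]
force: [4.6, 4.4, 0.7]
opening: 36.7
```

```bash
python3 - <<'E'
from h import *
st()
E
```

```text
t 15.78 pos [ 558.3 -152.7   99. ] yaw -0.493 F [4.6 4.4 0.7] M [ 0.91 -0.86  0.68] op 36.7
```

Call:
step_arm:
  increments:
    - {"claw": 0.3, "x": 0, "y": 0, "z": 0, "turn": 0.1}

```text
time: 15.9
eef_pos: [559.6, -152.6, 99.5]
ee_rot: [-0.009, 0.956, -0.294, 0.017]
force: [3.2, -1.5, 1.6]
opening: 36.9
```

```bash
python3 - <<'E'
from h import *
st()
E
```

```text
t 15.9 pos [ 559.6 -152.6   99.5] yaw -0.598 F [ 3.2 -1.5  1.6] M [ 0.11 -0.71  0.88] op 36.9
```

Call:
step_arm:
  increments:
    - {"claw": 0.52, "x": 0, "y": 0, "z": 0, "turn": 0}
    - {"claw": 0.52, "x": 0, "y": 0, "z": 0, "turn": -0.12}
    - {"claw": 0.52, "x": -0.1, "y": 0.1, "z": 0, "turn": -0.16}
    - {"claw": 0.52, "x": 0, "y": 0.1, "z": 0, "turn": -0.16}
    - {"claw": 0.5, "x": -0.03, "y": 0.1, "z": 0, "turn": -0.1}
    - {"claw": 0.3, "x": 0, "y": 0, "z": 0, "turn": 0}
    - {"claw": 0.3, "x": 0, "y": 0, "z": 0, "turn": 0}

```text
time: 16.77
eef_pos: [556.2, -153.8, 98.5]
ee_rot: [-0.005, 1.0, -0.018, 0.017]
force: [-0.4, -2.2, 1.5]
opening: 38.2
```

```bash
python3 - <<'E'
from h import *
st()
E
```

```text
t 16.77 pos [ 556.2 -153.8   98.5] yaw -0.037 F [-0.4 -2.2  1.5] M [-0.51  0.04  0.  ] op 38.2
```

Call:
step_arm:
  increments:
    - {"claw": 0.3, "x": 0, "y": 0, "z": 0.02, "turn": 0.1}

```text
time: 16.9
eef_pos: [555.5, -153.5, 98.7]
ee_rot: [-0.006, 0.997, -0.069, 0.016]
force: [-16.7, 4.9, 15.0]
opening: 37.5
```

```bash
python3 - <<'E'
from h import *
st()
E
```

```text
t 16.9 pos [ 555.5 -153.5   98.7] yaw -0.139 F [-16.7   4.9  15. ] M [0.69 2.59 0.13] op 37.5
```

Call:
step_arm:
  increments:
    - {"claw": 0.3, "x": 0, "y": 0, "z": 0.01, "turn": 0.1}

```text
time: 17.02
eef_pos: [553.6, -152.6, 98.7]
ee_rot: [-0.008, 0.993, -0.12, 0.013]
force: [-14.9, 8.0, 15.6]
opening: 36.7
```

```bash
python3 - <<'E'
from h import *
st()
E
```

```text
t 17.02 pos [ 553.6 -152.6   98.7] yaw -0.242 F [-14.9   8.   15.6] M [1.21 2.44 0.34] op 36.7
```

Call:
step_arm:
  increments:
    - {"claw": 0.3, "x": 0, "y": 0, "z": 0, "turn": 0.1}

```text
time: 17.15
eef_pos: [551.9, -151.2, 98.7]
ee_rot: [-0.009, 0.985, -0.171, 0.01]
force: [-9.3, 8.5, 11.2]
opening: 37.0
```

```bash
python3 - <<'E'
from h import *
st()
E
```

```text
t 17.15 pos [ 551.9 -151.2   98.7] yaw -0.345 F [-9.3  8.5 11.2] M [1.46 1.16 0.75] op 37.0
```

Call:
step_arm:
  increments:
    - {"claw": 0.52, "x": 0, "y": 0, "z": 0, "turn": 0}
    - {"claw": 0.52, "x": 0.25, "y": 0.1, "z": 0, "turn": -0.07}
    - {"claw": 0.5, "x": 0.2, "y": 0.1, "z": 0, "turn": 0}
    - {"claw": 0.5, "x": 0, "y": 0, "z": 0, "turn": 0}

```text
time: 17.65
eef_pos: [555.1, -153.9, 98.0]
ee_rot: [-0.009, 0.991, -0.136, 0.01]
force: [-0.4, 0.1, -0.2]
opening: 43.0
```

```bash
python3 - <<'E'
from h import *
st(); shot('wrist','w21.png')
E
```

```text
t 17.65 pos [ 555.1 -153.9   98. ] yaw -0.274 F [-0.4  0.1 -0.2] M [0.   0.01 0.04] op 43.0
```

View pics/w21.png

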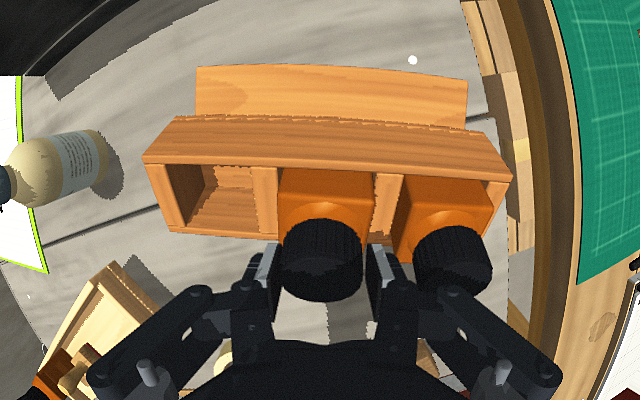

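Call:
step_arm:
  increments:
    - {"claw": 0.3, "x": 0, "y": 0, "z": 0, "turn": 0}
    - {"claw": 0.3, "x": 0, "y": 0, "z": 0, "turn": 0}
    - {"claw": 0.3, "x": 0, "y": 0, "z": 0, "turn": 0.06}
  force: 60

```text
time: 18.08
eef_pos: [555.8, -153.2, 98.7]
ee_rot: [-0.01, 0.986, -0.167, 0.01]
force: [5.2, 8.9, 0.6]
opening: 36.5
```

```bash
python3 - <<'E'
from h import *
st()
E
```

```text
t 18.07 pos [ 555.8 -153.2   98.7] yaw -0.336 F [5.2 8.9 0.6] M [ 1.49 -0.87  1.08] op 36.5
```

Call:
step_arm:
  increments:
    - {"claw": 0.3, "x": 0, "y": 0, "z": 0, "turn": 0.06}

```text
time: 18.2
eef_pos: [555.3, -152.3, 98.6]
ee_rot: [-0.011, 0.98, -0.197, 0.009]
force: [-2.2, 6.1, 3.4]
opening: 36.3
```

```bash
python3 - <<'E'
from h import *
st()
E
```

```text
t 18.2 pos [ 555.3 -152.3   98.6] yaw -0.396 F [-2.2  6.1  3.4] M [0.79 0.58 1.01] op 36.3
```

Call:
step_arm:
  increments:
    - {"claw": 0.5, "x": 0, "y": 0, "z": 0, "turn": 0}
    - {"claw": 0.5, "x": 0.05, "y": 0.1, "z": 0, "turn": -0.06}
    - {"claw": 0.3, "x": 0, "y": 0, "z": 0, "turn": 0}
    - {"claw": 0.3, "x": 0, "y": 0, "z": 0, "turn": 0}
    - {"claw": 0.3, "x": 0, "y": 0, "z": 0, "turn": 0}
  force: 60

```text
time: 18.82
eef_pos: [555.5, -153.3, 98.7]
ee_rot: [-0.01, 0.986, -0.166, 0.01]
force: [-1.3, 2.3, 1.1]
opening: 36.4
```

```bash
python3 - <<'E'
from h import *
st()
E
```

```text
t 18.82 pos [ 555.5 -153.3   98.7] yaw -0.334 F [-1.3  2.3  1.1] M [0.12 0.12 0.07] op 36.4
```

Call:
step_arm:
  increments:
    - {"claw": 0.3, "x": -0.2, "y": 0, "z": -0.45, "turn": 0}
    - {"claw": 0.3, "x": -0.3, "y": 0, "z": -0.65, "turn": 0}

```text
time: 19.08
eef_pos: [550.3, -152.0, 109.3]
ee_rot: [-0.01, 0.986, -0.166, 0.009]
force: [2.0, -1.1, -4.4]
opening: 36.2
```

```bash
python3 - <<'E'
from h import *
st(); shot('wrist','w22.png')
E
```

```text
t 19.07 pos [ 550.3 -152.   109.3] yaw -0.335 F [ 2.  -1.1 -4.4] M [-0.08 -0.36  0.05] op 36.2
```

View pics/w22.png

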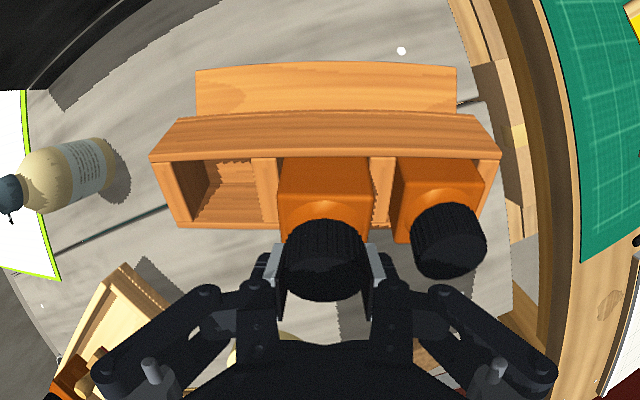

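Call:
step_arm:
  increments:
    - {"claw": 0.3, "x": -0.8, "y": 0, "z": -1.7, "turn": 0}
    - {"claw": 0.3, "x": -0.9, "y": 0, "z": -1.9, "turn": 0}
    - {"claw": 0.3, "x": -0.7, "y": 0, "z": -1.6, "turn": 0}
    - {"claw": 0.3, "x": 0, "y": 0, "z": -1.5, "turn": 0}

```text
time: 19.62
eef_pos: [524.1, -144.6, 178.3]
ee_rot: [-0.011, 0.986, -0.167, 0.008]
force: [0.5, 0.9, -3.3]
opening: 36.2
```

```bash
python3 - <<'E'
from h import *
st()
t=sh(-27,-109);print(t)
plan([(*t,190,0.443)],0.3,vmax=45,wmax=.12)
E
```

```text
t 19.62 pos [ 524.1 -144.6  178.3] yaw -0.335 F [ 0.5  0.9 -3.3] M [-0.02  0.12  0.02] op 36.2
[478.82936218  52.94819591]
[{"claw": 0.3, "x": -1.54, "y": -2.45, "z": -0.17, "turn": -0.111}, {"claw": 0.3, "x": -1.26, "y": -2.61, "z": -0.17, "turn": -0.111}, {"claw": 0.3, "x": -0.96, "y": -2.73, "z": -0.17, "turn": -0.111}, {"claw": 0.3, "x": -0.65, "y": -2.82, "z": -0.17, "turn": -0.111}, {"claw": 0.3, "x": -0.33, "y": -2.88, "z": -0.17, "turn": -0.111}, {"claw": 0.3, "x": -0.01, "y": -2.9, "z": -0.17, "turn": -0.111}, {"claw": 0.3, "x": 0.31, "y": -2.88, "z": -0.17, "turn": -0.111}]
```

Call:
step_arm:
  increments:
    - {"claw": 0.3, "x": -1.54, "y": -2.45, "z": -0.17, "turn": -0.111}
    - {"claw": 0.3, "x": -1.26, "y": -2.61, "z": -0.17, "turn": -0.111}
    - {"claw": 0.3, "x": -0.96, "y": -2.73, "z": -0.17, "turn": -0.111}
    - {"claw": 0.3, "x": -0.65, "y": -2.82, "z": -0.17, "turn": -0.111}
    - {"claw": 0.3, "x": -0.33, "y": -2.88, "z": -0.1, "turn": -0.111}
    - {"claw": 0.3, "x": -0.01, "y": -2.4, "z": 0, "turn": -0.111}
    - {"claw": 0.3, "x": 0.2, "y": -1.5, "z": 0, "turn": -0.1}
    - {"claw": 0.3, "x": 0, "y": 0, "z": 0, "turn": 0}

```text
time: 20.62
eef_pos: [481.8, 38.8, 192.9]
ee_rot: [-0.006, 0.974, 0.225, 0.013]
force: [0.5, -0.5, -4.5]
opening: 36.0
```

```bash
python3 - <<'E'
from h import *
st();p=wpose();print(tosh(p[0]),np.round(p[1],3))
t=sh(-25,-109)
plan([(*t,170,0.443),(*t,132,.443)],0.3,vmax=30,wmax=.12)
shot('wrist','w23.png')
E
```

```text
t 20.62 pos [481.8  38.8 192.9] yaw 0.454 F [ 0.5 -0.5 -4.5] M [-0.12  0.08 -0.02] op 36.0
[ -30.34553878 -123.02296269] [[ 0.898  0.439  0.023]
 [ 0.439 -0.898  0.017]
 [ 0.028 -0.005 -1.   ]]
[{"claw": 0.3, "x": 0.55, "y": -1.4, "z": 2.29, "turn": 0.011}, {"claw": 0.3, "x": 0.0, "y": 0.0, "z": 1.9, "turn": -0.0}, {"claw": 0.3, "x": 0.0, "y": 0.0, "z": 1.9, "turn": -0.0}]
```

View pics/w23.png

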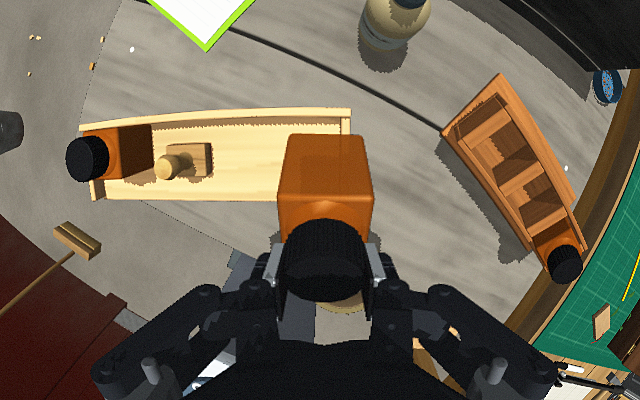

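Call:
step_arm:
  increments:
    - {"claw": 0.3, "x": 0.5, "y": -1.5, "z": 1.5, "turn": 0.01}
    - {"claw": 0.3, "x": 0, "y": 0, "z": 1.9, "turn": 0}
    - {"claw": 0.3, "x": 0, "y": 0, "z": 1.5, "turn": 0}
    - {"claw": 0.3, "x": 0, "y": 0, "z": 0, "turn": 0}

```text
time: 21.18
eef_pos: [482.4, 53.1, 143.5]
ee_rot: [-0.005, 0.976, 0.215, 0.014]
force: [0.0, 0.4, -3.5]
opening: 36.2
```

```bash
python3 - <<'E'
from h import *
st();p=wpose();print(tosh(p[0]))
shot('wrist','w24.png')
E
```

```text
t 21.18 pos [482.4  53.1 143.5] yaw 0.434 F [ 0.   0.4 -3.5] M [-0.04  0.05 -0.03] op 36.2
[ -23.68750237 -110.43817975]
```

View pics/w24.png

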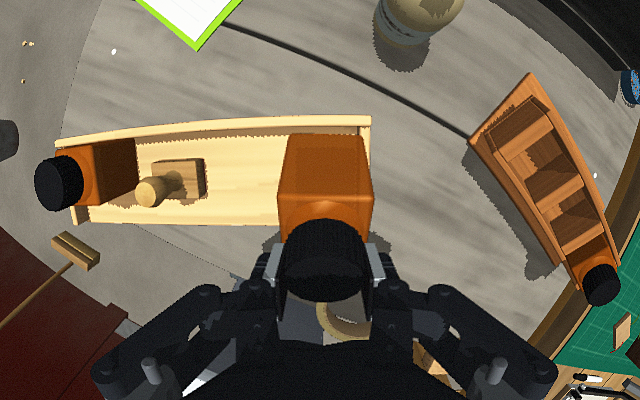

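Call:
step_arm:
  increments:
    - {"claw": 0.3, "x": -0.1, "y": -0.35, "z": 0.6, "turn": -0.009}
    - {"claw": 0.3, "x": 0, "y": -0.1, "z": 0.9, "turn": 0}
    - {"claw": 0.3, "x": 0, "y": 0, "z": 0.3, "turn": 0}

```text
time: 21.6
eef_pos: [481.1, 57.0, 126.3]
ee_rot: [-0.005, 0.975, 0.219, 0.015]
force: [-0.6, 1.0, -4.3]
opening: 36.1
```

```bash
python3 - <<'E'
from h import *
st();p=wpose();print(tosh(p[0]))
im,_=shot('wrist','w25.png')
cv2.imwrite('pics/w25c.png',cv2.resize(im[90:270,200:440],None,fx=3.2,fy=3.2,interpolation=cv2.INTER_CUBIC))
E
```

```text
t 21.6 pos [481.1  57.  126.3] yaw 0.443 F [-0.6  1.  -4.3] M [-0.03  0.11 -0.01] op 36.1
[ -23.21368405 -106.31528433]
```

View pics/w25c.png

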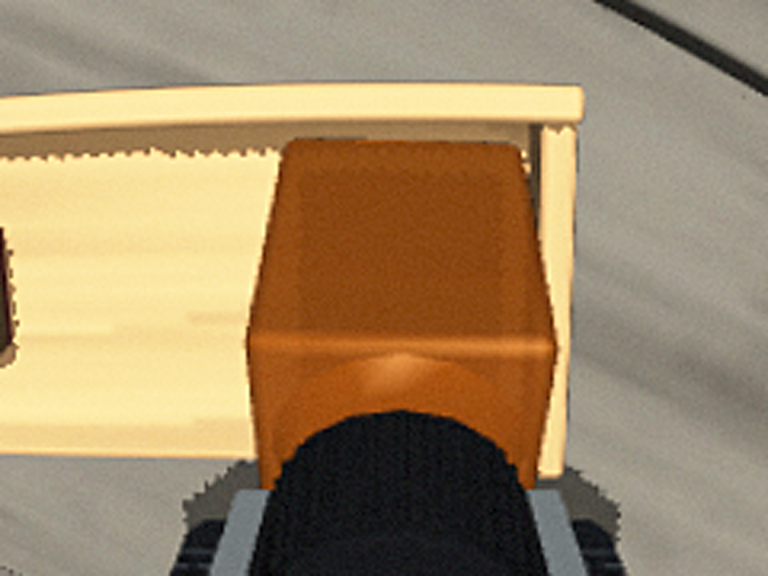

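Call:
step_arm:
  increments:
    - {"claw": 0.3, "x": 0, "y": 0, "z": 0.6, "turn": 0}
    - {"claw": 0.3, "x": 0, "y": 0, "z": 0.4, "turn": 0}
    - {"claw": 0.3, "x": 0, "y": 0, "z": 0.15, "turn": 0}
  force: 25

```text
time: 22.02
eef_pos: [481.6, 57.2, 114.0]
ee_rot: [-0.005, 0.975, 0.219, 0.015]
force: [0.4, -0.5, -1.3]
opening: 36.4
```

```bash
python3 - <<'E'
from h import *
st();p=wpose();print(tosh(p[0]))
E
```

```text
t 22.02 pos [481.6  57.2 114. ] yaw 0.443 F [ 0.4 -0.5 -1.3] M [ 0.02  0.15 -0.03] op 36.4
[ -22.67335466 -106.39379619]
```

Call:
step_arm:
  increments:
    - {"claw": 0.3, "x": 0.5, "y": 0, "z": 0, "turn": 0}
    - {"claw": 0.3, "x": 0.5, "y": 0, "z": 0, "turn": 0}
    - {"claw": 0.3, "x": 0.5, "y": 0, "z": 0.02, "turn": 0}

```text
time: 22.4
eef_pos: [493.8, 63.2, 114.2]
ee_rot: [-0.005, 0.975, 0.22, 0.013]
force: [-6.2, -2.3, 2.3]
opening: 36.0
```

```bash
python3 - <<'E'
from h import *
st();p=wpose();print(tosh(p[0]))
im,_=shot('side','s25.png');cv2.imwrite('pics/s25c.png',cv2.resize(im[180:370,280:440],None,fx=3.1,fy=3.1,interpolation=cv2.INTER_CUBIC))
E
```

```text
t 22.4 pos [493.8  63.2 114.2] yaw 0.443 F [-6.2 -2.3  2.3] M [-0.4   1.25  0.12] op 36.0
[  -9.01512251 -106.13325207]
```

View pics/s25c.png

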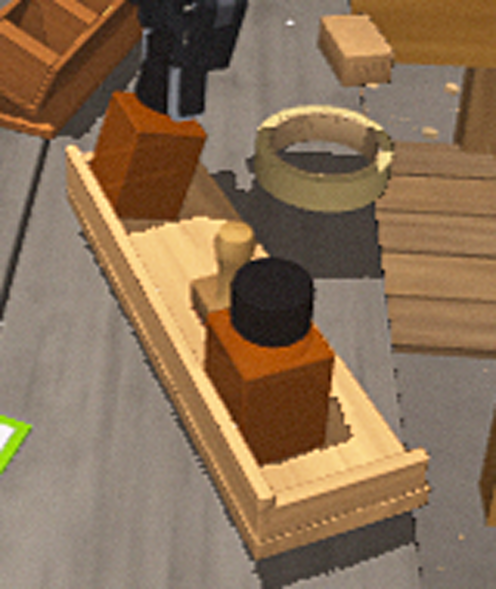

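Uprighting well. Continue.

Call:
step_arm:
  increments:
    - {"claw": 0.3, "x": 0.5, "y": 0, "z": 0.02, "turn": 0}
    - {"claw": 0.3, "x": 0.5, "y": 0, "z": 0.04, "turn": 0}
    - {"claw": 0.3, "x": 0.5, "y": 0, "z": 0.07, "turn": 0}
    - {"claw": 0.3, "x": 0.5, "y": 0, "z": 0.08, "turn": 0}

```text
time: 22.95
eef_pos: [511.7, 72.0, 112.5]
ee_rot: [-0.005, 0.975, 0.22, 0.011]
force: [-2.7, -1.5, -1.1]
opening: 36.3
```

```bash
python3 - <<'E'
from h import *
st();p=wpose();print(tosh(p[0]))
im,_=shot('side','s26.png');cv2.imwrite('pics/s26c.png',cv2.resize(im[180:370,280:440],None,fx=3.1,fy=3.1,interpolation=cv2.INTER_CUBIC))
E
```

```text
t 22.95 pos [511.7  72.  112.5] yaw 0.444 F [-2.7 -1.5 -1.1] M [-0.27  0.56  0.05] op 36.3
[  10.85400491 -105.82625169]
```

View pics/s26c.png

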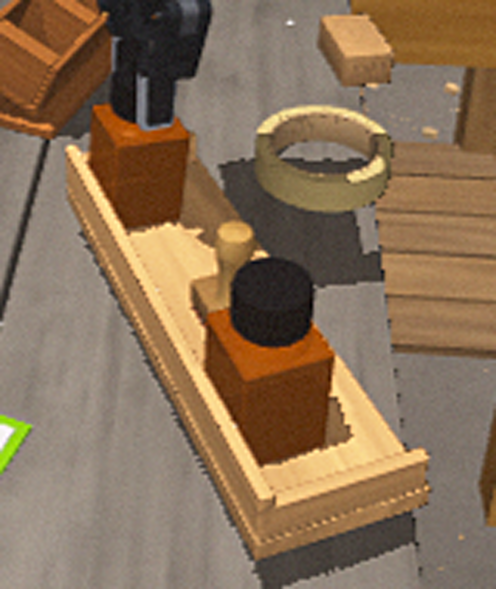

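Call:
step_arm:
  increments:
    - {"claw": 0.3, "x": 0.5, "y": 0, "z": 0.08, "turn": 0}
    - {"claw": 0.45, "x": 0, "y": 0, "z": 0, "turn": 0}
    - {"claw": 0.6, "x": 0, "y": 0, "z": 0, "turn": 0}
    - {"claw": 0.6, "x": 0, "y": 0, "z": -0.5, "turn": 0}
    - {"claw": 0.6, "x": 0, "y": 0, "z": -2.5, "turn": 0}
    - {"claw": 0.6, "x": 0, "y": 0, "z": -4.0, "turn": 0}

```text
time: 23.75
eef_pos: [516.5, 73.9, 183.0]
ee_rot: [-0.005, 0.975, 0.22, 0.012]
force: [0.1, -0.4, 0.2]
opening: 51.3
```

```bash
python3 - <<'E'
from h import *
st();p=wpose();print(tosh(p[0]))
im,_=shot('side','s27.png');cv2.imwrite('pics/s27c.png',cv2.resize(im[180:370,280:440],None,fx=3.1,fy=3.1,interpolation=cv2.INTER_CUBIC))
plan([(534.8,-216,185,-.325)],.6,vmax=45,wmax=.12)
E
```

```text
t 23.75 pos [516.5  73.9 183. ] yaw 0.443 F [ 0.1 -0.4  0.2] M [-0.01  0.    0.04] op 51.3
[  16.01297767 -106.21498484]
[{"claw": 0.6, "x": -1.57, "y": 3.84, "z": 0.05, "turn": 0.11}, {"claw": 0.6, "x": -1.14, "y": 3.99, "z": 0.05, "turn": 0.11}, {"claw": 0.6, "x": -0.7, "y": 4.09, "z": 0.05, "turn": 0.11}, {"claw": 0.6, "x": -0.25, "y": 4.14, "z": 0.05, "turn": 0.11}, {"claw": 0.6, "x": 0.21, "y": 4.14, "z": 0.05, "turn": 0.11}, {"claw": 0.6, "x": 0.66, "y": 4.1, "z": 0.05, "turn": 0.11}, {"claw": 0.6, "x": 1.11, "y": 4.0, "z": 0.05, "turn": 0.11}]
```

View pics/s27c.png

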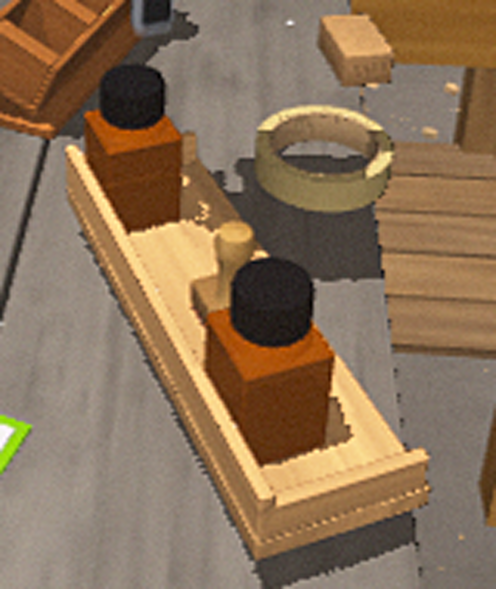

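Call:
step_arm:
  increments:
    - {"claw": 0.6, "x": -1.57, "y": 3.84, "z": 0, "turn": 0.11}
    - {"claw": 0.6, "x": -1.14, "y": 3.99, "z": 0.0, "turn": 0.11}
    - {"claw": 0.6, "x": -0.7, "y": 4.09, "z": 0.05, "turn": 0.11}
    - {"claw": 0.6, "x": -0.25, "y": 4.14, "z": 0.05, "turn": 0.11}
    - {"claw": 0.6, "x": 0.21, "y": 4.14, "z": 0.05, "turn": 0.11}
    - {"claw": 0.6, "x": 0.66, "y": 3.4, "z": 0.05, "turn": 0.11}
    - {"claw": 0.6, "x": 0.9, "y": 2.2, "z": 0.05, "turn": 0.1}
    - {"claw": 0.6, "x": 0, "y": 0, "z": 0, "turn": 0}

```text
time: 24.8
eef_pos: [538.2, -200.0, 188.4]
ee_rot: [-0.01, 0.985, -0.169, 0.02]
force: [0.8, 0.1, 1.1]
opening: 51.1
```

```bash
python3 - <<'E'
from h import *
st()
plan([(534.8,-216,122,-0.325)],0.6,vmax=30,wmax=.12)
E
```

```text
t 24.8 pos [ 538.2 -200.   188.4] yaw -0.341 F [0.8 0.1 1.1] M [-0.    0.09 -0.03] op 51.1
[{"claw": 0.6, "x": 0.07, "y": 0.54, "z": 2.21, "turn": -0.005}, {"claw": 0.6, "x": 0.07, "y": 0.54, "z": 2.21, "turn": -0.005}, {"claw": 0.6, "x": 0.06, "y": 0.54, "z": 2.21, "turn": -0.005}]
```

Call:
step_arm:
  increments:
    - {"claw": 0.6, "x": 0.1, "y": 0.8, "z": 1.5, "turn": -0.008}
    - {"claw": 0.6, "x": 0.1, "y": 0.75, "z": 2.0, "turn": -0.008}
    - {"claw": 0.6, "x": 0, "y": 0, "z": 2.3, "turn": 0}
    - {"claw": 0.6, "x": 0, "y": 0, "z": 0, "turn": 0}

```text
time: 25.3
eef_pos: [536.8, -212.6, 126.6]
ee_rot: [-0.01, 0.987, -0.156, 0.02]
force: [-0.6, -0.1, -0.3]
opening: 51.3
```

```bash
python3 - <<'E'
from h import *
st(); shot('wrist','w28.png');print(np.round(wpose()[1],3))
plan([(534.8,-216,98.8,-0.325)],0.6,vmax=30,wmax=.12)
E
```

```text
t 25.3 pos [ 536.8 -212.6  126.6] yaw -0.314 F [-0.6 -0.1 -0.3] M [-0.08  0.05 -0.03] op 51.3
[[ 0.95  -0.308  0.044]
 [-0.309 -0.951  0.013]
 [ 0.038 -0.026 -0.999]]
[{"claw": 0.6, "x": -0.14, "y": 0.37, "z": 2.89, "turn": 0.011}]
```

View pics/w28.png

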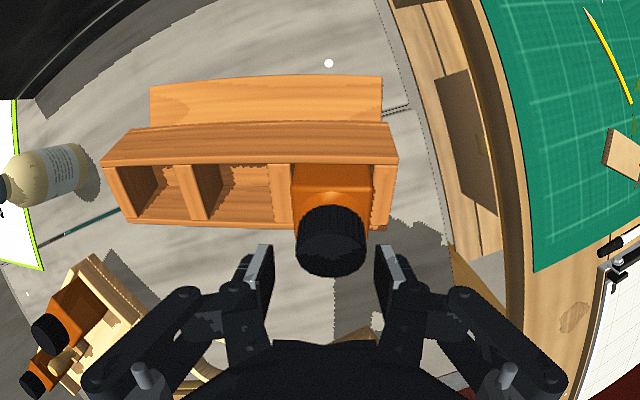

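Call:
step_arm:
  increments:
    - {"claw": 0.6, "x": -0.2, "y": 0.4, "z": 1.6, "turn": 0.011}
    - {"claw": 0.6, "x": -0.05, "y": 0.05, "z": 0.8, "turn": 0}
    - {"claw": 0.6, "x": 0, "y": 0, "z": 0.2, "turn": 0}

```text
time: 25.72
eef_pos: [535.1, -216.2, 101.2]
ee_rot: [-0.01, 0.987, -0.161, 0.022]
force: [-0.0, 0.1, 0.8]
opening: 51.5
```

```bash
python3 - <<'E'
from h import *
st(); shot('wrist','w29.png')
plan([(534.8,-216,98.8,-0.325)],0.6,vmax=30,wmax=.12)
E
```

```text
t 25.73 pos [ 535.1 -216.2  101.2] yaw -0.325 F [-0.   0.1  0.8] M [-0.01  0.01  0.07] op 51.5
[{"claw": 0.6, "x": -0.03, "y": -0.01, "z": 0.24, "turn": 0.0}]
```

View pics/w29.png

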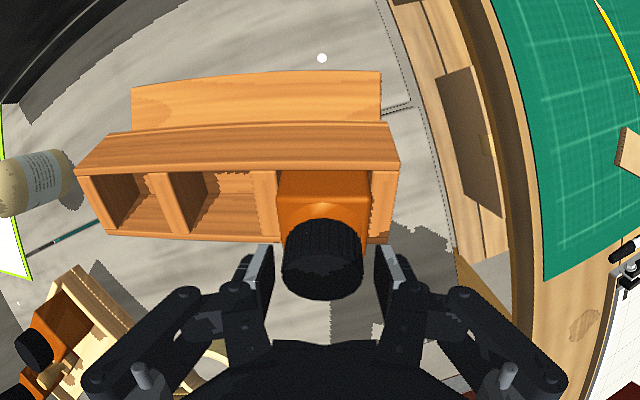

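Call:
step_arm:
  increments:
    - {"claw": 0.3, "x": 0, "y": 0, "z": 0.22, "turn": 0}
    - {"claw": 0.3, "x": 0, "y": 0, "z": 0, "turn": 0}
    - {"claw": 0.3, "x": 0, "y": 0, "z": 0, "turn": 0}
  force: 40

```text
time: 26.15
eef_pos: [535.5, -216.4, 100.2]
ee_rot: [-0.009, 0.987, -0.161, 0.022]
force: [-1.6, -0.9, 0.1]
opening: 36.7
```

```bash
python3 - <<'E'
from h import *
st()
shot('wrist','w30.png')
E
```

```text
t 26.15 pos [ 535.5 -216.4  100.2] yaw -0.324 F [-1.6 -0.9  0.1] M [-0.17  0.26 -0.01] op 36.7
```

Call:
step_arm:
  increments:
    - {"claw": 0.3, "x": -0.1, "y": 0, "z": -0.22, "turn": 0}
    - {"claw": 0.3, "x": -0.09, "y": 0, "z": -0.2, "turn": 0}
    - {"claw": 0.3, "x": 0, "y": 0, "z": 0, "turn": 0}

```text
time: 26.58
eef_pos: [533.5, -215.8, 104.5]
ee_rot: [-0.009, 0.987, -0.161, 0.022]
force: [-0.8, -0.2, -1.0]
opening: 36.6
```

```bash
python3 - <<'E'
from h import *
st()
im,p=shot('wrist','w31.png'); a=cv2.imread('pics/w30.png')
cv2.imwrite('pics/w31c.png',np.hstack([cv2.resize(x[150:310,230:390],None,fx=2.4,fy=2.4,interpolation=cv2.INTER_CUBIC) for x in(a,im)]))
st()
E
```

```text
t 26.57 pos [ 533.5 -215.8  104.5] yaw -0.324 F [-0.8 -0.2 -1. ] M [-0.09  0.16 -0.01] op 36.6
t 26.62 pos [ 533.5 -215.8  104.5] yaw -0.324 F [-0.3 -1.2  0.1] M [-0.14  0.13 -0.06] op 36.6
```

View pics/w31c.png

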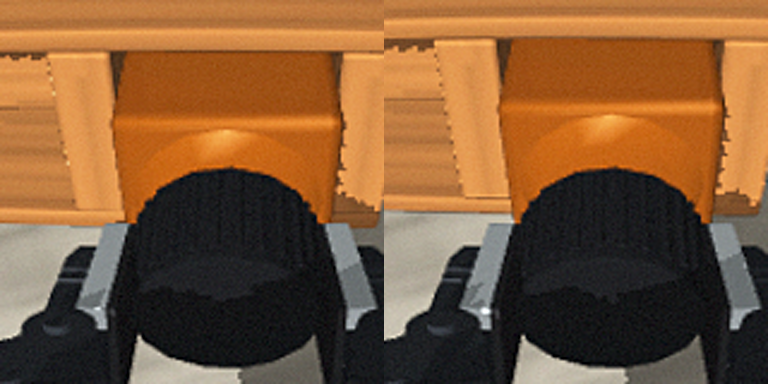

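Call:
step_arm:
  increments:
    - {"claw": 0.3, "x": 0.1, "y": 0, "z": 0.22, "turn": 0}
    - {"claw": 0.3, "x": 0.1, "y": 0, "z": 0.23, "turn": 0}
    - {"claw": 0.3, "x": 0, "y": 0, "z": 0.03, "turn": 0.1}
    - {"claw": 0.3, "x": 0, "y": 0, "z": 0.01, "turn": 0.1}
    - {"claw": 0.3, "x": 0, "y": 0, "z": 0.01, "turn": 0.08}
  force: 35

```text
time: 27.25
eef_pos: [537.4, -214.1, 100.3]
ee_rot: [-0.015, 0.953, -0.301, 0.022]
force: [3.0, 8.9, 4.1]
opening: 36.8
```

```bash
python3 - <<'E'
from h import *
st()
E
```

```text
t 27.25 pos [ 537.4 -214.1  100.3] yaw -0.612 F [3.  8.9 4.1] M [ 2.18 -0.83  0.61] op 36.8
```

Call:
step_arm:
  increments:
    - {"claw": 0.52, "x": 0, "y": 0, "z": 0, "turn": 0}
    - {"claw": 0.52, "x": 0, "y": 0, "z": 0, "turn": -0.14}
    - {"claw": 0.52, "x": -0.1, "y": 0.1, "z": 0, "turn": -0.17}
    - {"claw": 0.52, "x": 0, "y": 0.05, "z": 0, "turn": -0.17}
    - {"claw": 0.52, "x": 0, "y": 0.05, "z": 0, "turn": -0.06}
    - {"claw": 0.52, "x": 0, "y": 0, "z": 0, "turn": 0}

```text
time: 28.0
eef_pos: [536.5, -216.2, 99.6]
ee_rot: [-0.008, 0.999, -0.023, 0.025]
force: [0.2, -0.7, 0.6]
opening: 44.4
```

```bash
python3 - <<'E'
from h import *
st()
plan([(535.5,-216.4,99.8,-0.025)],0.5,vmax=30,wmax=.12)
E
```

```text
t 28.0 pos [ 536.5 -216.2   99.6] yaw -0.047 F [ 0.2 -0.7  0.6] M [ 0.03  0.01 -0.03] op 44.4
[{"claw": 0.5, "x": -0.1, "y": 0.03, "z": -0.02, "turn": -0.022}]
```

Call:
step_arm:
  increments:
    - {"claw": 0.3, "x": -0.1, "y": 0, "z": 0, "turn": -0.03}
    - {"claw": 0.3, "x": 0, "y": 0, "z": 0, "turn": 0}
    - {"claw": 0.3, "x": 0, "y": 0, "z": 0.02, "turn": 0.12}
    - {"claw": 0.3, "x": 0, "y": 0, "z": 0.01, "turn": 0.12}
    - {"claw": 0.3, "x": 0, "y": 0, "z": 0.01, "turn": 0.12}
    - {"claw": 0.3, "x": 0, "y": 0, "z": 0, "turn": 0.12}

```text
time: 28.75
eef_pos: [537.3, -215.6, 100.7]
ee_rot: [-0.014, 0.967, -0.253, 0.025]
force: [3.5, 5.3, 0.3]
opening: 36.6
```

```bash
python3 - <<'E'
from h import *
st()
E
```

```text
t 28.75 pos [ 537.3 -215.6  100.7] yaw -0.512 F [3.5 5.3 0.3] M [ 1.34 -0.97  0.47] op 36.6
```

Call:
step_arm:
  increments:
    - {"claw": 0.3, "x": 0, "y": 0, "z": 0, "turn": 0.06}

```text
time: 28.88
eef_pos: [537.8, -214.5, 100.9]
ee_rot: [-0.015, 0.959, -0.283, 0.025]
force: [4.7, 7.6, 1.6]
opening: 37.0
```

```bash
python3 - <<'E'
from h import *
st()
E
```

```text
t 28.88 pos [ 537.8 -214.5  100.9] yaw -0.575 F [4.7 7.6 1.6] M [ 1.93 -1.21  0.59] op 37.0
```

Call:
step_arm:
  increments:
    - {"claw": 0.52, "x": 0, "y": 0, "z": 0, "turn": 0}
    - {"claw": 0.52, "x": 0, "y": 0, "z": 0, "turn": -0.14}
    - {"claw": 0.52, "x": -0.1, "y": 0.1, "z": 0, "turn": -0.17}
    - {"claw": 0.52, "x": 0, "y": 0.05, "z": 0, "turn": -0.17}
    - {"claw": 0.52, "x": 0, "y": 0.05, "z": 0, "turn": -0.06}
    - {"claw": 0.52, "x": 0, "y": 0, "z": 0, "turn": 0}

```text
time: 29.62
eef_pos: [534.4, -215.4, 99.5]
ee_rot: [-0.009, 1.0, -0.006, 0.026]
force: [-0.1, 0.4, 0.9]
opening: 44.2
```

```bash
python3 - <<'E'
from h import *
st()
plan([(535.5,-216.4,99.8,-0.025)],0.5,vmax=30,wmax=.12)
shot('wrist','w32.png')
E
```

```text
t 29.62 pos [ 534.4 -215.4   99.5] yaw -0.012 F [-0.1  0.4  0.9] M [-0.02  0.03 -0.01] op 44.2
[{"claw": 0.5, "x": 0.11, "y": 0.09, "z": -0.03, "turn": 0.013}]
```

View pics/w32.png

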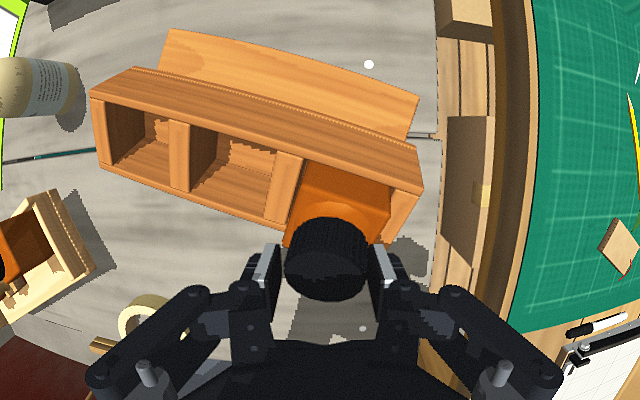

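Third stroke, watching the moment.

Call:
step_arm:
  increments:
    - {"claw": 0.3, "x": 0.1, "y": 0.05, "z": 0, "turn": 0}
    - {"claw": 0.3, "x": 0, "y": 0, "z": 0, "turn": 0}
    - {"claw": 0.3, "x": 0, "y": 0, "z": 0.02, "turn": 0.12}
    - {"claw": 0.3, "x": 0, "y": 0, "z": 0.01, "turn": 0.12}

```text
time: 30.18
eef_pos: [535.0, -216.9, 100.1]
ee_rot: [-0.011, 0.991, -0.13, 0.024]
force: [-4.2, 6.8, 10.1]
opening: 36.9
```

```bash
python3 - <<'E'
from h import *
st()
E
```

```text
t 30.18 pos [ 535.  -216.9  100.1] yaw -0.262 F [-4.2  6.8 10.1] M [0.72 0.65 0.53] op 36.9
```

Call:
step_arm:
  increments:
    - {"claw": 0.3, "x": 0, "y": 0, "z": 0, "turn": 0.12}

```text
time: 30.3
eef_pos: [534.0, -215.5, 100.0]
ee_rot: [-0.013, 0.981, -0.191, 0.022]
force: [-0.7, 8.5, 2.2]
opening: 36.7
```

```bash
python3 - <<'E'
from h import *
st()
E
```

```text
t 30.3 pos [ 534.  -215.5  100. ] yaw -0.386 F [-0.7  8.5  2.2] M [1.03 0.12 0.27] op 36.7
```

Call:
step_arm:
  increments:
    - {"claw": 0.3, "x": 0, "y": 0, "z": 0, "turn": 0.12}

```text
time: 30.42
eef_pos: [534.2, -214.4, 99.9]
ee_rot: [-0.015, 0.967, -0.252, 0.021]
force: [7.0, 7.3, 2.2]
opening: 37.1
```

```bash
python3 - <<'E'
from h import *
st()
E
```

```text
t 30.43 pos [ 534.2 -214.4   99.9] yaw -0.51 F [7.  7.3 2.2] M [ 1.46 -1.31  0.95] op 37.1
```

Call:
step_arm:
  increments:
    - {"claw": 0.52, "x": 0, "y": 0, "z": 0, "turn": 0}
    - {"claw": 0.52, "x": 0.1, "y": 0.15, "z": 0, "turn": -0.15}
    - {"claw": 0.52, "x": 0, "y": 0.1, "z": 0, "turn": -0.15}
    - {"claw": 0.5, "x": 0, "y": 0, "z": 0, "turn": 0}

```text
time: 30.92
eef_pos: [534.1, -217.1, 99.6]
ee_rot: [-0.012, 0.995, -0.1, 0.023]
force: [-0.1, 0.8, -0.6]
opening: 42.5
```

```bash
python3 - <<'E'
from h import *
st()
plan([(535.3,-216.4,99.8,-0.2)],0.5,vmax=30,wmax=.12)
E
```

```text
t 30.93 pos [ 534.1 -217.1   99.6] yaw -0.201 F [-0.1  0.8 -0.6] M [ 0.07  0.04 -0.03] op 42.5
[{"claw": 0.5, "x": 0.11, "y": -0.09, "z": -0.02, "turn": -0.001}]
```

Call:
step_arm:
  increments:
    - {"claw": 0.3, "x": 0.1, "y": -0.08, "z": 0, "turn": 0}
    - {"claw": 0.3, "x": 0, "y": 0, "z": 0, "turn": 0}
    - {"claw": 0.3, "x": 0, "y": 0, "z": 0.01, "turn": 0.08}
  force: 60

```text
time: 31.3
eef_pos: [534.0, -215.9, 100.3]
ee_rot: [-0.013, 0.989, -0.144, 0.02]
force: [-3.8, 6.6, 10.6]
opening: 36.0
```

```bash
python3 - <<'E'
from h import *
st()
E
```

```text
t 31.3 pos [ 534.  -215.9  100.3] yaw -0.289 F [-3.8  6.6 10.6] M [0.67 0.7  0.63] op 36.0
```

Call:
step_arm:
  increments:
    - {"claw": 0.3, "x": 0, "y": 0, "z": 0, "turn": 0.08}

```text
time: 31.42
eef_pos: [533.3, -214.9, 100.3]
ee_rot: [-0.015, 0.982, -0.185, 0.018]
force: [-2.1, 8.8, 3.1]
opening: 36.4
```

```bash
python3 - <<'E'
from h import *
st()
E
```

```text
t 31.43 pos [ 533.3 -214.9  100.3] yaw -0.373 F [-2.1  8.8  3.1] M [1.15 0.22 1.54] op 36.4
```

Call:
step_arm:
  increments:
    - {"claw": 0.3, "x": 0, "y": 0, "z": 0, "turn": 0.08}

```text
time: 31.55
eef_pos: [532.1, -213.4, 100.0]
ee_rot: [-0.016, 0.974, -0.226, 0.016]
force: [-15.8, 11.9, 13.0]
opening: 36.3
```

```bash
python3 - <<'E'
from h import *
st()
E
```

```text
t 31.55 pos [ 532.1 -213.4  100. ] yaw -0.456 F [-15.8  11.9  13. ] M [1.96 2.45 0.57] op 36.3
```

Call:
step_arm:
  increments:
    - {"claw": 0.52, "x": 0, "y": 0, "z": 0, "turn": 0}
    - {"claw": 0.52, "x": 0.2, "y": 0.2, "z": 0, "turn": -0.1}
    - {"claw": 0.5, "x": 0.1, "y": 0.1, "z": 0, "turn": -0.03}
    - {"claw": 0.5, "x": 0, "y": 0, "z": 0, "turn": 0}

```text
time: 32.05
eef_pos: [533.8, -217.1, 99.7]
ee_rot: [-0.015, 0.986, -0.164, 0.017]
force: [-0.8, 1.0, 0.7]
opening: 42.4
```

```bash
python3 - <<'E'
from h import *
st()
plan([(535.,-216.2,100,-0.325)],0.5,vmax=30,wmax=.12)
E
```

```text
t 32.05 pos [ 533.8 -217.1   99.7] yaw -0.329 F [-0.8  1.   0.7] M [0.19 0.09 0.04] op 42.4
[{"claw": 0.5, "x": 0.09, "y": -0.12, "z": -0.03, "turn": -0.004}]
```

Call:
step_arm:
  increments:
    - {"claw": 0.3, "x": 0.1, "y": -0.1, "z": 0, "turn": 0}
    - {"claw": 0.3, "x": 0, "y": 0, "z": 0, "turn": 0}
    - {"claw": 0.3, "x": 0, "y": 0, "z": 0, "turn": 0}
  force: 60

```text
time: 32.42
eef_pos: [534.4, -216.4, 100.1]
ee_rot: [-0.015, 0.986, -0.166, 0.016]
force: [-1.8, 0.2, 1.5]
opening: 35.8
```

```bash
python3 - <<'E'
from h import *
st()
E
```

```text
t 32.42 pos [ 534.4 -216.4  100.1] yaw -0.333 F [-1.8  0.2  1.5] M [-0.12  0.23 -0.04] op 35.8
```

Call:
step_arm:
  increments:
    - {"claw": 0.3, "x": -0.2, "y": 0, "z": -0.45, "turn": 0}
    - {"claw": 0.3, "x": -0.35, "y": 0, "z": -0.65, "turn": 0}

```text
time: 32.67
eef_pos: [528.9, -214.9, 110.7]
ee_rot: [-0.015, 0.986, -0.166, 0.016]
force: [1.7, -1.5, -4.4]
opening: 36.0
```

```bash
python3 - <<'E'
from h import *
st(); shot('wrist','w33.png')
E
```

```text
t 32.67 pos [ 528.9 -214.9  110.7] yaw -0.334 F [ 1.7 -1.5 -4.4] M [-0.24 -0.48  0.07] op 36.0
```

View pics/w33.png

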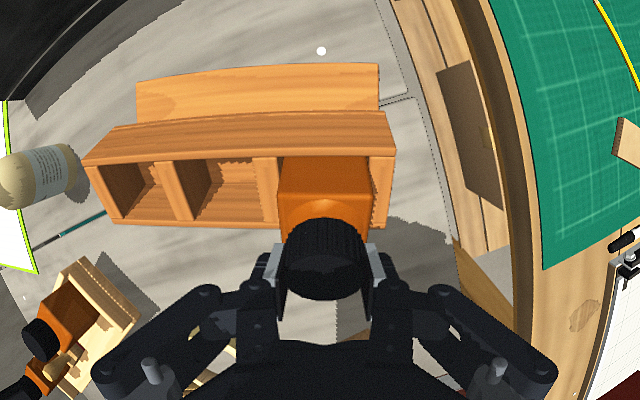

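Call:
step_arm:
  increments:
    - {"claw": 0.3, "x": -0.8, "y": 0, "z": -1.7, "turn": 0}
    - {"claw": 0.3, "x": -0.9, "y": 0, "z": -1.9, "turn": 0}
    - {"claw": 0.3, "x": -0.7, "y": 0, "z": -1.6, "turn": 0}
    - {"claw": 0.3, "x": 0, "y": 0, "z": -2.5, "turn": 0}
    - {"claw": 0.3, "x": 0, "y": 0, "z": -2.5, "turn": 0}

```text
time: 33.35
eef_pos: [499.5, -208.2, 214.7]
ee_rot: [-0.016, 0.986, -0.166, 0.014]
force: [0.6, -0.3, -4.9]
opening: 35.6
```

```bash
python3 - <<'E'
from h import *
st()
t=sh(-32,-46);print(t)
plan([(*t,228,0.443)],0.3,vmax=45,wmax=.12)
E
```

```text
t 33.35 pos [ 499.5 -208.2  214.7] yaw -0.334 F [ 0.6 -0.3 -4.9] M [0.03 0.11 0.04] op 35.6
[447.30694995 107.72353276]
[{"claw": 0.3, "x": -1.91, "y": -3.52, "z": -0.17, "turn": -0.097}, {"claw": 0.3, "x": -1.56, "y": -3.69, "z": -0.17, "turn": -0.097}, {"claw": 0.3, "x": -1.2, "y": -3.82, "z": -0.17, "turn": -0.097}, {"claw": 0.3, "x": -0.82, "y": -3.92, "z": -0.17, "turn": -0.097}, {"claw": 0.3, "x": -0.44, "y": -3.98, "z": -0.17, "turn": -0.097}, {"claw": 0.3, "x": -0.05, "y": -4.0, "z": -0.17, "turn": -0.097}, {"claw": 0.3, "x": 0.34, "y": -3.99, "z": -0.17, "turn": -0.097}, {"claw": 0.3, "x": 0.72, "y": -3.94, "z": -0.17, "turn": -0.097}]
```

Call:
step_arm:
  increments:
    - {"claw": 0.3, "x": -1.91, "y": -3.52, "z": -0.3, "turn": -0.097}
    - {"claw": 0.3, "x": -1.56, "y": -3.69, "z": -0.2, "turn": -0.097}
    - {"claw": 0.3, "x": -1.2, "y": -3.82, "z": -0.17, "turn": -0.097}
    - {"claw": 0.3, "x": -0.82, "y": -3.92, "z": -0.17, "turn": -0.097}
    - {"claw": 0.3, "x": -0.44, "y": -3.98, "z": -0.17, "turn": -0.097}
    - {"claw": 0.3, "x": -0.05, "y": -4.0, "z": -0.1, "turn": -0.097}
    - {"claw": 0.3, "x": 0.34, "y": -3.2, "z": 0, "turn": -0.097}
    - {"claw": 0.3, "x": 0.4, "y": -2.2, "z": 0, "turn": -0.08}
    - {"claw": 0.3, "x": 0, "y": 0, "z": 0, "turn": 0}

```text
time: 34.48
eef_pos: [443.7, 90.4, 235.4]
ee_rot: [-0.009, 0.975, 0.222, 0.019]
force: [-0.3, 0.0, -4.8]
opening: 36.3
```

```bash
python3 - <<'E'
from h import *
st();p=wpose();print(tosh(p[0]),np.round(p[1],3))
t=sh(-26,-46)
plan([(*t,200,0.443),(*t,145,.443)],0.3,vmax=30,wmax=.12)
shot('wrist','w34.png')
E
```

```text
t 34.48 pos [443.7  90.4 235.4] yaw 0.448 F [-0.3  0.  -4.8] M [-0.11  0.15  0.05] op 36.3
[-42.72514694 -60.080125  ] [[ 0.901  0.433  0.033]
 [ 0.433 -0.901  0.026]
 [ 0.041 -0.009 -0.999]]
[{"claw": 0.3, "x": 0.84, "y": -0.7, "z": 1.77, "turn": 0.002}, {"claw": 0.3, "x": 0.84, "y": -0.7, "z": 1.77, "turn": 0.002}, {"claw": 0.3, "x": 0.0, "y": 0.0, "z": 2.75, "turn": -0.0}, {"claw": 0.3, "x": 0.0, "y": 0.0, "z": 2.75, "turn": -0.0}]
```

View pics/w34.png

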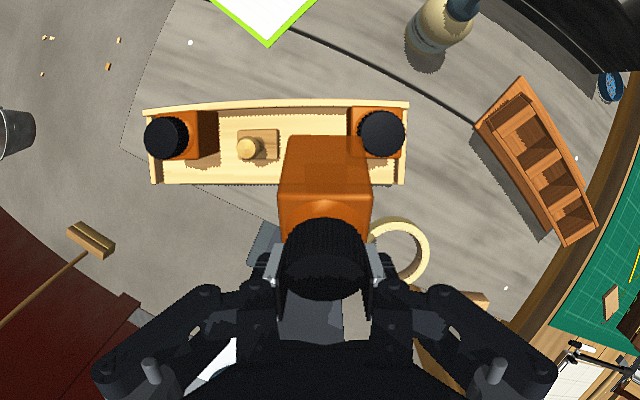

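```bash
python3 - <<'E'
from h import *
np.set_printoptions(precision=1,suppress=True)
p=wpose()
im=cv2.imread('pics/w34.png');cv2.imwrite('pics/w34c.png',cv2.resize(im[90:200,140:420],None,fx=2.8,fy=2.8,interpolation=cv2.INTER_CUBIC))
print('jar2 captop',tosh(wbp((382,132),135,p)),'jar1',tosh(wbp((166,138),135,p)),'stamp',tosh(wbp((278,132),55,p)),tosh(wbp((278,158),55,p)))
print('jar2 left shoulder edge',tosh(wbp((347,108),104,p)))
E
```

```text
jar2 captop [  18.  -106.5] jar1 [16.8 77.4] stamp [ 14.5 -11. ] [-13.4 -10.5]
jar2 left shoulder edge [ 37.7 -80.2]
```

View pics/w34c.png

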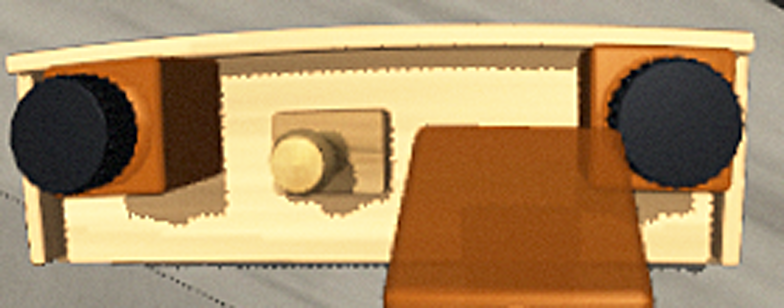

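Call:
step_arm:
  increments:
    - {"claw": 0.3, "x": 0.8, "y": -0.75, "z": 1.5, "turn": 0.002}
    - {"claw": 0.3, "x": 0.8, "y": -0.75, "z": 1.5, "turn": 0.002}
    - {"claw": 0.3, "x": 0, "y": 0, "z": 2.3, "turn": 0}
    - {"claw": 0.3, "x": 0, "y": 0, "z": 1.0, "turn": 0}
    - {"claw": 0.3, "x": 0, "y": 0, "z": 0, "turn": 0}

```text
time: 35.15
eef_pos: [454.9, 112.1, 168.0]
ee_rot: [-0.009, 0.976, 0.216, 0.018]
force: [0.4, -0.9, -4.5]
opening: 36.2
```

```bash
python3 - <<'E'
from h import *
st();p=wpose();print(tosh(p[0]))
t=sh(-25,-45.5)
plan([(*t,125,.443)],0.3,vmax=30,wmax=.12)
shot('wrist','w35.png')
E
```

```text
t 35.15 pos [454.9 112.1 168. ] yaw 0.436 F [ 0.4 -0.9 -4.5] M [-0.09  0.19 -0.01] op 36.2
[-23.30338186 -45.27216593]
[{"claw": 0.3, "x": -0.08, "y": 0.01, "z": 2.15, "turn": -0.004}, {"claw": 0.3, "x": -0.08, "y": 0.01, "z": 2.15, "turn": -0.004}]
```

View pics/w35.png

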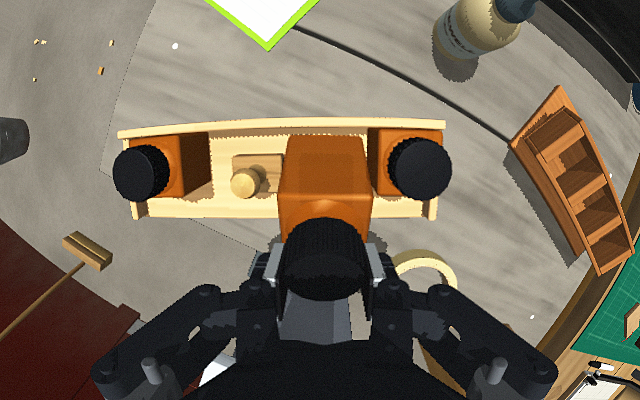

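Call:
step_arm:
  increments:
    - {"claw": 0.3, "x": -0.15, "y": 0, "z": 1.8, "turn": -0.005}
    - {"claw": 0.3, "x": -0.1, "y": 0, "z": 1.8, "turn": 0}
    - {"claw": 0.3, "x": -0.05, "y": 0, "z": 0.5, "turn": 0}

```text
time: 35.58
eef_pos: [455.6, 112.0, 128.9]
ee_rot: [-0.009, 0.976, 0.218, 0.021]
force: [0.3, 0.2, -3.5]
opening: 35.8
```

```bash
python3 - <<'E'
from h import *
st();p=wpose();print(tosh(p[0]))
im,_=shot('wrist','w36.png')
cv2.imwrite('pics/w36c.png',cv2.resize(im[90:270,180:460],None,fx=2.8,fy=2.8,interpolation=cv2.INTER_CUBIC))
E
```

```text
t 35.58 pos [455.6 112.  128.9] yaw 0.44 F [ 0.3  0.2 -3.5] M [-0.12  0.18 -0.01] op 35.8
[-22.68333907 -45.70904375]
```

View pics/w36c.png

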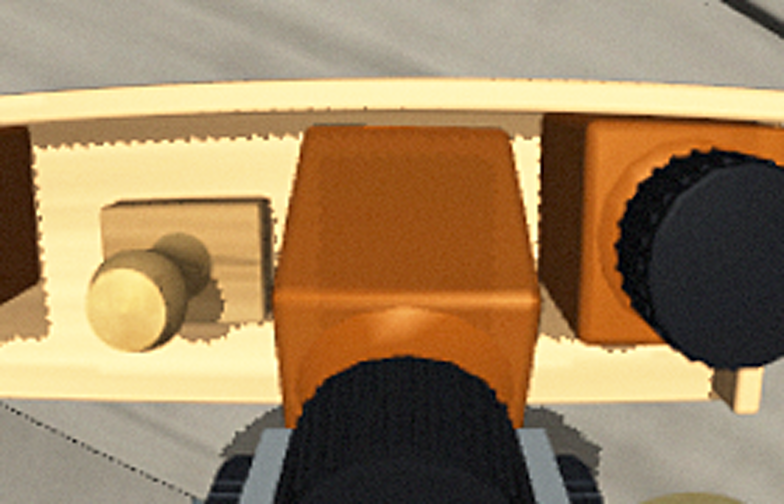

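Call:
step_arm:
  increments:
    - {"claw": 0.3, "x": -0.15, "y": 0, "z": 0.7, "turn": 0}
    - {"claw": 0.3, "x": 0, "y": 0, "z": 0.4, "turn": 0}
    - {"claw": 0.3, "x": 0, "y": 0, "z": 0.15, "turn": 0}
  force: 25

```text
time: 36.0
eef_pos: [455.7, 111.7, 117.1]
ee_rot: [-0.009, 0.976, 0.218, 0.022]
force: [0.0, 0.4, -4.5]
opening: 36.0
```

```bash
python3 - <<'E'
from h import *
st();p=wpose();print(tosh(p[0]))
E
```

```text
t 36.0 pos [455.7 111.7 117.1] yaw 0.44 F [ 0.   0.4 -4.5] M [-0.07  0.14  0.02] op 36.0
[-22.72957637 -45.96115058]
```

Call:
step_arm:
  increments:
    - {"claw": 0.3, "x": 0, "y": 0, "z": 0.15, "turn": 0}
    - {"claw": 0.3, "x": 0, "y": 0, "z": 0.1, "turn": 0}

```text
time: 36.25
eef_pos: [456.1, 111.9, 114.8]
ee_rot: [-0.009, 0.976, 0.218, 0.022]
force: [-0.9, 0.5, -0.9]
opening: 36.3
```

```bash
python3 - <<'E'
from h import *
st();p=wpose();print(tosh(p[0]))
E
```

```text
t 36.25 pos [456.1 111.9 114.8] yaw 0.44 F [-0.9  0.5 -0.9] M [-0.03  0.22 -0.01] op 36.3
[-22.28492207 -46.00596473]
```

Call:
step_arm:
  increments:
    - {"claw": 0.3, "x": 0.5, "y": 0, "z": 0.01, "turn": 0}
    - {"claw": 0.3, "x": 0.5, "y": 0, "z": 0.02, "turn": 0}
    - {"claw": 0.3, "x": 0.5, "y": 0, "z": 0.04, "turn": 0}

```text
time: 36.62
eef_pos: [467.8, 117.7, 114.9]
ee_rot: [-0.008, 0.976, 0.219, 0.019]
force: [-2.9, -1.0, 0.3]
opening: 35.8
```

```bash
python3 - <<'E'
from h import *
st();p=wpose();print(tosh(p[0]))
E
```

```text
t 36.62 pos [467.8 117.7 114.9] yaw 0.441 F [-2.9 -1.   0.3] M [-0.17  0.69  0.08] op 35.8
[ -9.18988844 -45.77473864]
```

Call:
step_arm:
  increments:
    - {"claw": 0.3, "x": 0.5, "y": 0, "z": 0.04, "turn": 0}
    - {"claw": 0.3, "x": 0.5, "y": 0, "z": 0.05, "turn": 0}
    - {"claw": 0.3, "x": 0.5, "y": 0, "z": 0.07, "turn": 0}
    - {"claw": 0.3, "x": 0.5, "y": 0, "z": 0.08, "turn": 0}

```text
time: 37.12
eef_pos: [484.9, 126.1, 113.0]
ee_rot: [-0.008, 0.976, 0.219, 0.016]
force: [-3.0, -1.6, 0.2]
opening: 36.3
```

```bash
python3 - <<'E'
from h import *
st();p=wpose();print(tosh(p[0]))
im,_=shot('side','s36.png');cv2.imwrite('pics/s36c.png',cv2.resize(im[180:370,280:440],None,fx=3.1,fy=3.1,interpolation=cv2.INTER_CUBIC))
E
```

```text
t 37.12 pos [484.9 126.1 113. ] yaw 0.442 F [-3.  -1.6  0.2] M [-0.46  0.68  0.08] op 36.3
[  9.85416161 -45.48291134]
```

View pics/s36c.png

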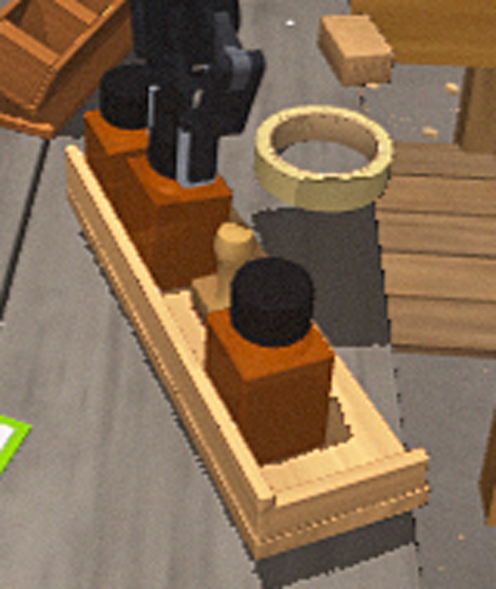

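Finish the upright push (5 mm), then open only a little and rise.

Call:
step_arm:
  increments:
    - {"claw": 0.3, "x": 0.5, "y": 0, "z": 0.08, "turn": 0}
    - {"claw": 0.3, "x": 0.2, "y": 0, "z": 0.05, "turn": 0}
    - {"claw": 0.45, "x": 0, "y": 0, "z": 0, "turn": 0}
    - {"claw": 0.51, "x": 0, "y": 0, "z": 0, "turn": 0}
    - {"claw": 0.51, "x": 0, "y": 0, "z": 0, "turn": 0}

```text
time: 37.8
eef_pos: [493.9, 130.0, 112.8]
ee_rot: [-0.008, 0.975, 0.219, 0.018]
force: [-0.1, 0.1, -1.1]
opening: 43.7
```

```bash
python3 - <<'E'
from h import *
st();p=wpose();print(tosh(p[0]))
im,_=shot('wrist','w37.png')
E
```

```text
t 37.8 pos [493.9 130.  112.8] yaw 0.442 F [-0.1  0.1 -1.1] M [-0.03  0.01 -0.06] op 43.7
[ 19.66899638 -45.82062527]
```

View pics/w37.png

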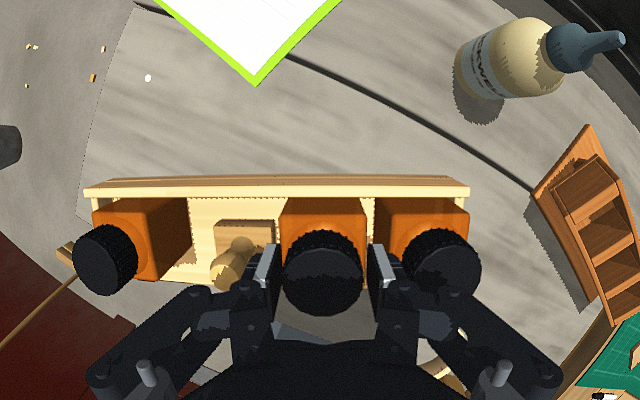

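Call:
step_arm:
  increments:
    - {"claw": 0.51, "x": 0, "y": 0, "z": -0.5, "turn": 0}
    - {"claw": 0.51, "x": 0, "y": 0, "z": -2.5, "turn": 0}
    - {"claw": 0.51, "x": 0, "y": 0, "z": -4.0, "turn": 0}
    - {"claw": 0.51, "x": 0, "y": 0, "z": -4.0, "turn": 0}
    - {"claw": 0.51, "x": -2, "y": 0, "z": -2, "turn": 0}
    - {"claw": 0.51, "x": 0, "y": 0, "z": 0, "turn": 0}
    - {"claw": 0.51, "x": 0, "y": 0, "z": 0, "turn": 0}

```text
time: 38.72
eef_pos: [471.6, 118.2, 247.3]
ee_rot: [-0.008, 0.976, 0.219, 0.02]
force: [0.1, 0.7, -1.7]
opening: 43.4
```

```bash
python3 - <<'E'
from h import *
np.set_printoptions(precision=1,suppress=True)
st();p=wpose();print(tosh(p[0]))
im,_=shot('wrist','w38.png')
im,_=shot('side','s38.png');cv2.imwrite('pics/s38c.png',cv2.resize(im[140:370,240:440],None,fx=2.6,fy=2.6,interpolation=cv2.INTER_CUBIC))
im,_=shot('top','t38.png');cv2.imwrite('pics/t38c.png',cv2.resize(im[130:290,160:440],None,fx=2.8,fy=2.8,interpolation=cv2.INTER_CUBIC))
E
```

```text
t 38.73 pos [471.6 118.2 247.3] yaw 0.441 F [ 0.1  0.7 -1.7] M [-0.  0. -0.] op 43.4
[ -5.5 -47. ]
```

View pics/s38c.png

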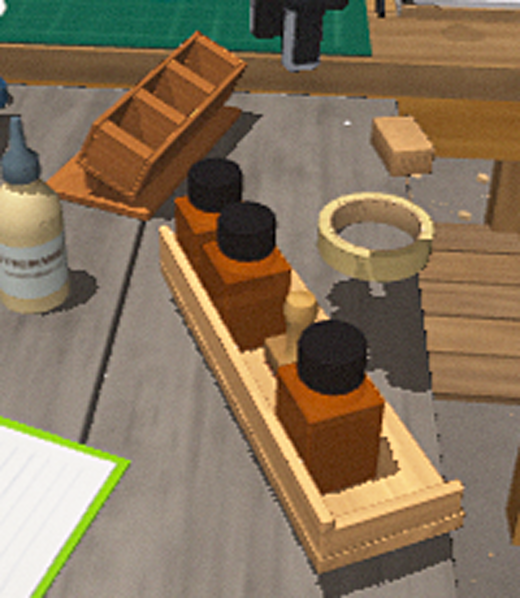

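View pics/w38.png

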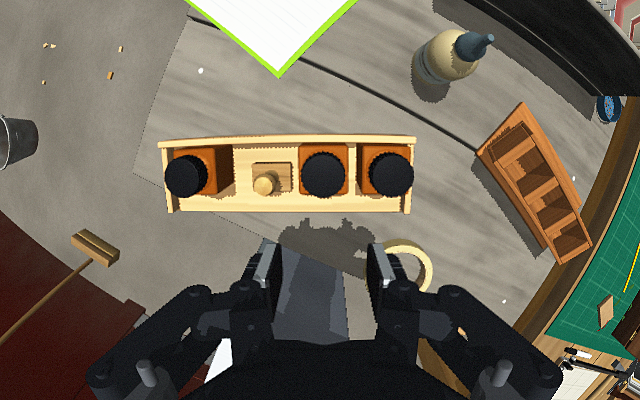

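View pics/t38c.png

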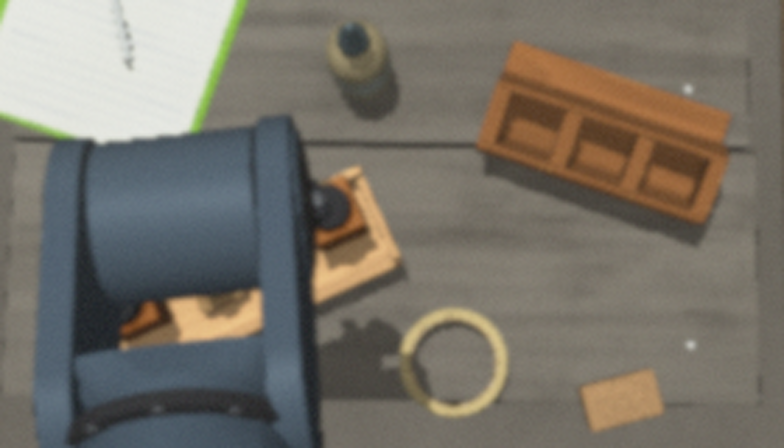

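```bash
python3 - <<'E'
from h import *
np.set_printoptions(precision=1,suppress=True)
p=wpose()
for u in [(186,177),(323,174),(391,174)]: print(tosh(wbp(u,135,p)))
hand_in(); st()
E
```

```text
[17.4 79. ]
[ 18.4 -45.7]
[  18.6 -104. ]
the job is handed in; nothing more can be done
the job is handed in; nothing more can be done
```

I tugged and placed all three jars and handed the job in at about 38.8 s of the 69 s allowed. No verdict comes back, so I can't confirm how it was judged.

**What I did, jar by jar**
- **Left pocket:** tight. The tug took the jar's weight (about −4 N), and the picture showed the jar rising with the cap. It now stands left of the stamp.
- **Middle pocket:** loose. The cap rose freely with no load and the jar stayed put. I screwed it clockwise in the rack in several short turns. A final twist met the hard stop at about 1.0 N m, and the cap then lifted the jar. It stands at the right end of the shelf.
- **Right pocket:** loose, handled the same way. The hard stop showed at about 1.5 N m. It stands between the stamp and the second jar.

The tool can only turn about its own axis, so each jar was set leaning on its front edge. I then pushed its cap toward the back lip until it stood upright.

**Last checks**
- **Jars:** in the side and wrist pictures all three stand upright on the board. Their cap centres are about 17–19 mm behind the shelf's middle, at 79, −46 and −104 mm along it.
- **Bystanders:** the stamp, bottle, tape and cork block look unmoved. I checked them by eye only.
- **Gripper:** it is open and well clear of everything.

**Disagreements**
- **Side camera:** it read 3–6 mm off the top and wrist cameras in y, so I used the wrist camera.
- **Left jar:** its position in the last picture (79 mm along the shelf) is about 6 mm off where I released it (85 mm). I think this is distortion at the picture's edge.
- **Stamp foot:** it measured about 43 mm along the board, where the description says 32 mm.
- **Tool tilt:** it drifted up to about 0.05 rad during the run.

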